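Load the filter cartridges into the microscope's filter changer

ROBOT

A 6-joint arm with a two-finger parallel gripper is mounted at the origin on the work surface. World frame = base frame: x ahead of the robot, y to its left, z up, the work surface at z = 0. Lengths are in mm, angles in rad, forces in N, time in s.
With the tool pointing down it reaches from about 300 to 775 mm from the base axis. Payload 14.6 kg.
Tool frame: the origin (TCP) lies at the very end of the fingers, on their centre line; the grasp point (between the pads) lies manip.grip_depth behind it (manip.grip_depth is the distance from the TCP to the grasp point, in mm); x points along the fingers, z is the direction in which the jaws open and shut, and the axes are right-handed (so a half turn about x gives the same grasp; the last joint's range is limited). The gripper opens to 94 mm and grips with 3 to 60 N. Pads are 16 mm wide; open, the fingers measure 119 mm over their backs; the gripper's body (75 mm by 177 mm) begins 78 mm behind the grasp point.
Start: joints at [-1.277, 0.3, 1.521, -0, 1.321, -0.067], TCP at [194.155, -514.58, 205.446] pointing down, gripper open.
Joint ranges: [-3.03, 3.03], [-0.79, 2.21], [0.23, 2.52], [-1.04, 4.18], [0, 3.07], [-2.55, 2.55]. Speed limits (rad/s): [2.22, 2.22, 2.57, 3.14, 3.14, 3.14].

INTERFACE

Orientations are given as [roll, pitch, yaw] about the fixed x, y, z axes, in that order (R = Rz(yaw) Ry(pitch) Rx(roll)).
In Python, from cell import manip gives the robot as it stands.
- The arm moves only by the tool step_arm, never from a script. Its argument "commands" is one flat list of numbers, 7 for each row, row after row: the shift along the tool's x, y, z in m, then the turn, a rotation vector about the tool's x, y, z in degrees, then the finger opening in m, from 0 to 0.094. A call has 1 to 5 rows; each row shifts and turns the commanded pose from where the row before left it, along the tool's axes as they then stand; what a row does not reach is not made up. A row lasts 1/8 s, in which the tool goes at most 62.5 mm and 10.7 degrees, less where a joint would pass 70% of its speed; a pose out of reach is approached as far as the arm can. A call with a gripper value outside its range is refused whole. The fingers move at their own pace and stop on an object; "squeeze" is the grip in N (left out, the last holds). Time passes only in rows, so rows that do not move let the fingers close. It gives the time, the measured TCP pose, the force and the opening at its end, in the units of the state.
- manip.read_state(): the state, without advancing time (a new reading comes with each control period).
- manip.camera(name): name is "side" or "top" or "wrist"; returns the picture (384x512x3 uint8, red, green, blue); there is no depth.
- manip.camera_model(name): a dict with "intrinsics" (3x3 intrinsics, pixels), "origin" and "orientation" of the camera in the world; the wrist camera has in their place "tool_from_camera" (4x4, takes a point from camera to tool coordinates, whose origin is the TCP and whose axes are the tool frame's). Camera axes: x right, y up, looking along -z (the intrinsics and any distortion apply to the point x, -y, -z); pixel columns grow to the right and rows downward; lengths in mm; the calibration is good to about 2 mm. A picture is of the moment at which its call begins: read the wrist's pose just before it. camera_model takes no time and is no camera call.
- manip.sign_off(): hands the job in, once; it reports no verdict.
Trained networks look in the newest picture that a camera, given by its name, has taken for a name from the list of things; names that differ only in an ending like _2 or _b are one class to them, and where a whole thing is asked for, a point or a joint stands for the part that bears it (a point fixed in the world has none). Each returns a list of dicts, best first, with "score" (0 to 1); they miss things now and then, are a little off and sometimes report something else, mostly with a low value. They report only what shows in the picture. A call takes as long as a camera call.
- manip.find_in(thing, camera): "centre" ([row, column] in pixels, amid what is visible of it).
- manip.outline_of(thing, camera): "pixels" (384x512 bool, what is visible of it) and "centre" ([row, column] in pixels, amid what is visible of it).
The state is a dict: "clock": time; "joints": joint angles; "qd": joint speeds; "effort": joint torques, N m; "eef_pos": TCP position; "eef_rot": TCP orientation; "wrist_force": force on the tool from outside, world axes, zero at the start; "moment": the same for the moment, N m; "finger_gap": finger opening in mm.
Only numpy, scipy, OpenCV 4.12 (cv2) and the standard library are available. Lean on these libraries where they do the work, as an engineer would, in place of code of your own. Each camera call takes 0.05 s, during which the arm holds its last target. There are 200 camera calls.

TASK

Switch the microscope lamp off. With it off, load every filter cartridge (those in the storage case must be pulled straight up out of their tight cutouts by the finger tab, and one is lying on the desk) into the filter changer, one to a bay in any order: lower it onto the open front of a bay and slide it fully home until the spring catch has snapped out behind it. Then switch the lamp back on, and leave the other things on the desk where they are.

Things in the scene. Friction and masses are not known exactly. Their poses are not given: they have to be found in the camera images.
- cart_a: filter cartridge, 90 g: steel base plate 50 (x) x 42 (y) x 6 mm, black block 28 x 28 mm up to 20 mm, upright finger tab 24 (x) x 10 (y) mm from 20 to 48 mm, centred. Origin: centre of underside; z up, x = length = sliding direction; half a turn makes no difference. This one lies on the desk.
- cart_b: filter cartridge, 90 g: steel base plate 50 (x) x 42 (y) x 6 mm, black block 28 x 28 mm up to 20 mm, upright finger tab 24 (x) x 10 (y) mm from 20 to 48 mm, centred. Origin: centre of underside; z up, x = length = sliding direction; half a turn makes no difference. If present, it starts in a cutout of the case, its base plate 10 mm deep, held by a sprung pad.
- cart_c: filter cartridge, 90 g: steel base plate 50 (x) x 42 (y) x 6 mm, black block 28 x 28 mm up to 20 mm, upright finger tab 24 (x) x 10 (y) mm from 20 to 48 mm, centred. Origin: centre of underside; z up, x = length = sliding direction; half a turn makes no difference. If present, it starts in a cutout of the case, its base plate 10 mm deep, held by a sprung pad.
- cart_d: filter cartridge, 90 g: steel base plate 50 (x) x 42 (y) x 6 mm, black block 28 x 28 mm up to 20 mm, upright finger tab 24 (x) x 10 (y) mm from 20 to 48 mm, centred. Origin: centre of underside; z up, x = length = sliding direction; half a turn makes no difference. If present, it starts in a cutout of the case, its base plate 10 mm deep, held by a sprung pad.
- dock: filter changer, fixed: low white tray 157 (x) x 278 (y) mm, four bays 66 mm apart, open front at -x, cartridges slide to +x. Origin: underside, middle. Floors 10 mm above the desk, channels 45 mm wide; lips 18.5 to 22.5 mm up overhang by 5 mm at x = 12 to 62 mm, so a cartridge must be slid in. Open above at x = -80 to -20 mm, guides narrow from 61 to 45 mm. End wall at x = 62 mm, 24 mm high.
- bay0 (a point): point on the floor of bay 0 where the centre of the underside of a fully home cartridge lies (dock x = 36 mm, y = -99 mm, z = 10 mm); axes as the dock's. Latched, a cartridge may lie some 2 mm either way along x; push until the end wall stops it (1 mm past this point). Lower a cartridge 96 mm before it (-x): there it lies clear of the catch between the guides.
- bay1 (a point): point on the floor of bay 1 where the centre of the underside of a fully home cartridge lies (dock x = 36 mm, y = -33 mm, z = 10 mm); axes as the dock's. Latched, a cartridge may lie some 2 mm either way along x; push until the end wall stops it (1 mm past this point). Lower a cartridge 96 mm before it (-x): there it lies clear of the catch between the guides.
- bay2 (a point): point on the floor of bay 2 where the centre of the underside of a fully home cartridge lies (dock x = 36 mm, y = 33 mm, z = 10 mm); axes as the dock's. Latched, a cartridge may lie some 2 mm either way along x; push until the end wall stops it (1 mm past this point). Lower a cartridge 96 mm before it (-x): there it lies clear of the catch between the guides.
- bay3 (a point): point on the floor of bay 3 where the centre of the underside of a fully home cartridge lies (dock x = 36 mm, y = 99 mm, z = 10 mm); axes as the dock's. Latched, a cartridge may lie some 2 mm either way along x; push until the end wall stops it (1 mm past this point). Lower a cartridge 96 mm before it (-x): there it lies clear of the catch between the guides.
- catch0 (a joint): spring catch of bay 0: brass tongue 30 mm long, hinged on the +y wall at dock x = -20 mm, its free end slanting 7 mm into the channel at x = 9 mm. 0 = sprung out (at rest); a passing base plate pushes it to 0.1 to 0.2 rad, then it snaps back to 0 behind the tail. Pushing a cartridge past takes about 3 to 20 N.
- catch1 (a joint): spring catch of bay 1: brass tongue 30 mm long, hinged on the +y wall at dock x = -20 mm, its free end slanting 7 mm into the channel at x = 9 mm. 0 = sprung out (at rest); a passing base plate pushes it to 0.1 to 0.2 rad, then it snaps back to 0 behind the tail. Pushing a cartridge past takes about 3 to 20 N.
- catch2 (a joint): spring catch of bay 2: brass tongue 30 mm long, hinged on the +y wall at dock x = -20 mm, its free end slanting 7 mm into the channel at x = 9 mm. 0 = sprung out (at rest); a passing base plate pushes it to 0.1 to 0.2 rad, then it snaps back to 0 behind the tail. Pushing a cartridge past takes about 3 to 20 N.
- catch3 (a joint): spring catch of bay 3: brass tongue 30 mm long, hinged on the +y wall at dock x = -20 mm, its free end slanting 7 mm into the channel at x = 9 mm. 0 = sprung out (at rest); a passing base plate pushes it to 0.1 to 0.2 rad, then it snaps back to 0 behind the tail. Pushing a cartridge past takes about 3 to 20 N.
- case: storage case, fixed to the desk: a grey and black block 86 (x) by 226 (y) by 22 mm with three cutouts in a row, 72 mm apart along its y, floors 12 mm above the desk; a cartridge in it lies along the case's x. Origin: underside, middle. Drawing a cartridge out takes about 3 to 12 N upward over the first 10 mm.
- supply: lamp supply, fixed: a white box 100 (x) by 85 (y) by 50 mm with a toggle lever on its top. Origin: underside, middle; the lever swings in its y-z plane.
- lamp (a joint): angle of the lamp's toggle lever: 0 = off (the lever leans towards the supply's +y side), 1.0 = on (it leans towards the -y side), upright at 0.5; stays where it is left. It starts on. Off means less than 0.15, on means more than 0.85.
- lamp_tip (a point): the tip of the toggle lever's round handle
- objective: bystander, leave alone: steel objective lens, 24 mm across, 38 mm tall, standing between the desk cartridge and the lamp supply; origin under its centre
- eyepiece: bystander: black eyepiece, 32 mm across, 50 mm tall
- oil: bystander: amber oil bottle, 28 mm across, 62 mm tall
- dish: bystander: glass dish, 90 mm across, 14 mm tall
- slidebox: bystander: wooden slide box 90 x 80 x 32 mm
- mug: bystander: white mug, 80 mm across, 95 mm tall
- driver: bystander: screwdriver 150 mm long lying on the desk

How it is judged (in metres and radians):
On the way, in this order (a step that is already met when the one before it is completed fails the run):
1. the lamp is switched off (value of joint lamp below 0.15 rad), for 0.2 s.
2. with the lamp off, every cartridge present is home in a bay with the catch snapped out behind it (value of joint lamp below 0.15 rad and ((distance between cart_a and bay0 below 0.006 m and angle between the x axis of cart_a and the x axis of dock, either way round below 0.12 rad and value of joint catch0 below 0.06 rad) or (distance between cart_a and bay1 below 0.006 m and angle between the x axis of cart_a and the x axis of dock, either way round below 0.12 rad and value of joint catch1 below 0.06 rad) or (distance between cart_a and bay2 below 0.006 m and angle between the x axis of cart_a and the x axis of dock, either way round below 0.12 rad and value of joint catch2 below 0.06 rad) or (distance between cart_a and bay3 below 0.006 m and angle between the x axis of cart_a and the x axis of dock, either way round below 0.12 rad and value of joint catch3 below 0.06 rad)) and ((distance between cart_b and bay0 below 0.006 m and angle between the x axis of cart_b and the x axis of dock, either way round below 0.12 rad and value of joint catch0 below 0.06 rad) or (distance between cart_b and bay1 below 0.006 m and angle between the x axis of cart_b and the x axis of dock, either way round below 0.12 rad and value of joint catch1 below 0.06 rad) or (distance between cart_b and bay2 below 0.006 m and angle between the x axis of cart_b and the x axis of dock, either way round below 0.12 rad and value of joint catch2 below 0.06 rad) or (distance between cart_b and bay3 below 0.006 m and angle between the x axis of cart_b and the x axis of dock, either way round below 0.12 rad and value of joint catch3 below 0.06 rad)) and ((distance between cart_c and bay0 below 0.006 m and angle between the x axis of cart_c and the x axis of dock, either way round below 0.12 rad and value of joint catch0 below 0.06 rad) or (distance between cart_c and bay1 below 0.006 m and angle between the x axis of cart_c and the x axis of dock, either way round below 0.12 rad and value of joint catch1 below 0.06 rad) or (distance between cart_c and bay2 below 0.006 m and angle between the x axis of cart_c and the x axis of dock, either way round below 0.12 rad and value of joint catch2 below 0.06 rad) or (distance between cart_c and bay3 below 0.006 m and angle between the x axis of cart_c and the x axis of dock, either way round below 0.12 rad and value of joint catch3 below 0.06 rad)) and ((distance between cart_d and bay0 below 0.006 m and angle between the x axis of cart_d and the x axis of dock, either way round below 0.12 rad and value of joint catch0 below 0.06 rad) or (distance between cart_d and bay1 below 0.006 m and angle between the x axis of cart_d and the x axis of dock, either way round below 0.12 rad and value of joint catch1 below 0.06 rad) or (distance between cart_d and bay2 below 0.006 m and angle between the x axis of cart_d and the x axis of dock, either way round below 0.12 rad and value of joint catch2 below 0.06 rad) or (distance between cart_d and bay3 below 0.006 m and angle between the x axis of cart_d and the x axis of dock, either way round below 0.12 rad and value of joint catch3 below 0.06 rad))), for 0.2 s.
3. the lamp is switched on again (value of joint lamp above 0.85 rad), for 0.2 s.
At the end, for the whole second after the job is handed in: Every cartridge present is in a bay of its own, its underside centre within 6 mm of the bay's point, aligned within 0.12 rad, the bay's catch back below 0.06 rad, at rest; the lamp lever is above 0.85 rad (value of joint lamp above 0.85 rad and ((distance between cart_a and bay0 below 0.006 m and angle between the x axis of cart_a and the x axis of dock, either way round below 0.12 rad and value of joint catch0 below 0.06 rad) or (distance between cart_a and bay1 below 0.006 m and angle between the x axis of cart_a and the x axis of dock, either way round below 0.12 rad and value of joint catch1 below 0.06 rad) or (distance between cart_a and bay2 below 0.006 m and angle between the x axis of cart_a and the x axis of dock, either way round below 0.12 rad and value of joint catch2 below 0.06 rad) or (distance between cart_a and bay3 below 0.006 m and angle between the x axis of cart_a and the x axis of dock, either way round below 0.12 rad and value of joint catch3 below 0.06 rad)) and ((distance between cart_b and bay0 below 0.006 m and angle between the x axis of cart_b and the x axis of dock, either way round below 0.12 rad and value of joint catch0 below 0.06 rad) or (distance between cart_b and bay1 below 0.006 m and angle between the x axis of cart_b and the x axis of dock, either way round below 0.12 rad and value of joint catch1 below 0.06 rad) or (distance between cart_b and bay2 below 0.006 m and angle between the x axis of cart_b and the x axis of dock, either way round below 0.12 rad and value of joint catch2 below 0.06 rad) or (distance between cart_b and bay3 below 0.006 m and angle between the x axis of cart_b and the x axis of dock, either way round below 0.12 rad and value of joint catch3 below 0.06 rad)) and ((distance between cart_c and bay0 below 0.006 m and angle between the x axis of cart_c and the x axis of dock, either way round below 0.12 rad and value of joint catch0 below 0.06 rad) or (distance between cart_c and bay1 below 0.006 m and angle between the x axis of cart_c and the x axis of dock, either way round below 0.12 rad and value of joint catch1 below 0.06 rad) or (distance between cart_c and bay2 below 0.006 m and angle between the x axis of cart_c and the x axis of dock, either way round below 0.12 rad and value of joint catch2 below 0.06 rad) or (distance between cart_c and bay3 below 0.006 m and angle between the x axis of cart_c and the x axis of dock, either way round below 0.12 rad and value of joint catch3 below 0.06 rad)) and ((distance between cart_d and bay0 below 0.006 m and angle between the x axis of cart_d and the x axis of dock, either way round below 0.12 rad and value of joint catch0 below 0.06 rad) or (distance between cart_d and bay1 below 0.006 m and angle between the x axis of cart_d and the x axis of dock, either way round below 0.12 rad and value of joint catch1 below 0.06 rad) or (distance between cart_d and bay2 below 0.006 m and angle between the x axis of cart_d and the x axis of dock, either way round below 0.12 rad and value of joint catch2 below 0.06 rad) or (distance between cart_d and bay3 below 0.006 m and angle between the x axis of cart_d and the x axis of dock, either way round below 0.12 rad and value of joint catch3 below 0.06 rad)) and linear speed of each of cart_a, cart_b, cart_c, cart_d below 0.03 m/s); the robot touches nothing.
It fails at once if a bystander (objective, eyepiece, oil bottle, dish, slide box, mug or screwdriver) is shifted by more than 5 cm (distance of any of objective, oil, dish, slidebox, mug, driver, eyepiece from where it was at the start of the episode above 0.05 m).
Of cart_b, cart_c, cart_d only 2 to 3 are there at a start; the rules pass over those that are not, and their reading is None.
At some moment in a run one of cart_a may be knocked a few centimetres aside while the robot is not near it.
Once in a run the grip may slacken for a moment while it holds something.
It also fails if it takes over 210 s, if anything falls off the work surface, if the arm or the gripper's body presses on something with over 40 N, if the wrist force passes 120 N, or if a joint passes its speed limit or range.

## Working session

There is one attempt and no reset: what is moved stays moved. The work goes in short steps, Python scripts to look and compute and a tool call to move; the robot and the scene stay as the last step left them, time stands still between calls to the robot, and variables do not carry over. Pictures are saved under pics/ and viewed, about 12 in all and at most 16, crops included, and the job is handed in when it is done.

Besides the shell and the picture viewer there is one more tool, called after "Emit:" in YAML: its name, and indented under it one key for each argument. step_arm: Moves the arm, as the interface text tells. Its arguments: {"type":"object","properties":{"commands":{"type":"array"},"squeeze":{"type":"number"}},"required":["commands"]}

```bash
ls; mkdir -p pics
cat > h.py <<'E'
import numpy as np, cv2
from cell import manip
from scipy.spatial.transform import Rotation as R
def pose():
    s=manip.read_state(); return np.array(s['eef_pos']),R.from_euler('xyz',s['eef_rot']).as_matrix()
def cam(name,P=None):
    m=manip.camera_model(name); K=np.array(m['intrinsics'])
    if name=='wrist':
        p,Rt=P or pose(); T=np.array(m['tool_from_camera']); return K,p+Rt@T[:3,3],Rt@T[:3,:3],m
    o=np.array(m['orientation']); 
    Rc=R.from_euler('xyz',o).as_matrix() if o.size==3 else o
    return K,np.array(m['origin']),Rc,m
def ray(px,name,z,P=None):
    "pixel (row,col) -> world point at height z"
    K,o,Rc,m=cam(name,P); d=np.linalg.inv(K)@[px[1],px[0],1]; d=Rc@(d*[1,-1,-1])
    return o+d*(z-o[2])/d[2]
def proj(pt,name,P=None):
    K,o,Rc,m=cam(name,P); c=Rc.T@(np.array(pt,float)-o); u=K@(c*[1,-1,-1]); return u[1]/u[2],u[0]/u[2]
def snap(name,fn):
    im=manip.camera(name); cv2.imwrite('pics/'+fn,im[:,:,::-1]); return im
E
python3 - <<'E'
from h import *
for n in('top','side','wrist'): print(n,manip.camera_model(n))
print(manip.read_state(),manip.grip_depth)
a=snap('top','t0.png');b=snap('side','s0.png')
print(pose()[1])
for t in('cart_a','case','dock','supply','lamp_tip','lamp','objective','catch0'):
  for c in('top','side'):
    print(t,c,[(round(d['score'],2),np.round(d['centre']).tolist(),np.round(ray(d['centre'],c,0)[:2]).tolist()) for d in manip.find_in(t,c)[:5]])
E
```

```text
pics
top {'intrinsics': array([[350.86554734,   0.        , 253.81841974],
       [  0.        , 350.86554734, 190.60899095],
       [  0.        ,   0.        ,   1.        ]]), 'origin': array([ 442.78536069,   16.17059345, 1231.92124842]), 'orientation': array([ 0.12544283,  0.00220415, -1.55485021])}
side {'intrinsics': array([[465.47089215,   0.        , 257.5737797 ],
       [  0.        , 465.47089215, 187.70139407],
       [  0.        ,   0.        ,   1.        ]]), 'origin': array([  261.62754764, -1270.67854118,   957.32040317]), 'orientation': array([ 0.99483176, -0.02399436, -0.22473607])}
wrist {'intrinsics': array([[300.13197286,   0.        , 261.26286447],
       [  0.        , 300.13197286, 192.77655405],
       [  0.        ,   0.        ,   1.        ]]), 'tool_from_camera': array([[-7.99616069e-04,  2.59093268e-01, -9.65851976e-01,
        -1.80656404e+02],
       [ 8.24739314e-04,  9.65852127e-01,  2.59092625e-01,
         7.63649704e+01],
       [ 9.99999340e-01, -5.89401470e-04, -9.85995285e-04,
         1.97324664e-01],
       [ 0.00000000e+00,  0.00000000e+
[... 1312 characters left out ...]
dock side [(0.88, [179.0, 226.0], [505.0, 242.0])]
supply top [(0.6, [176.0, 260.0], [650.0, -0.0])]
supply side [(0.63, [203.0, 275.0], [651.0, 51.0]), (0.48, [189.0, 293.0], [743.0, 131.0])]
lamp_tip top [(0.56, [170.0, 267.0], [673.0, -26.0]), (0.28, [224.0, 359.0], [486.0, -348.0])]
lamp_tip side [(0.49, [182.0, 284.0], [720.0, 182.0])]
lamp top [(0.6, [170.0, 270.0], [673.0, -34.0])]
lamp side [(0.61, [183.0, 281.0], [707.0, 175.0]), (0.54, [139.0, 216.0], [520.0, 590.0])]
objective top [(0.5, [204.0, 252.0], [552.0, 28.0]), (0.32, [217.0, 188.0], [502.0, 251.0])]
objective side [(0.52, [267.0, 250.0], [494.0, -261.0]), (0.44, [206.0, 251.0], [564.0, 52.0])]
catch0 top []
catch0 side []
```

```bash
python3 -c "
import cv2,numpy as np
a=cv2.imread('pics/t0.png');cv2.imwrite('pics/t0b.png',cv2.resize(a,(800,600),interpolation=cv2.INTER_CUBIC))"
```

```text
(no output)
```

View pics/t0b.png

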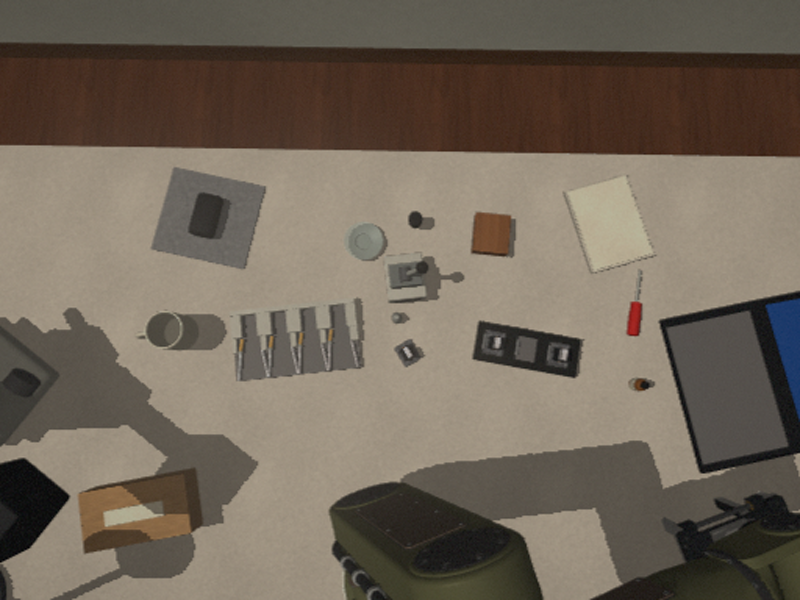

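View pics/s0.png

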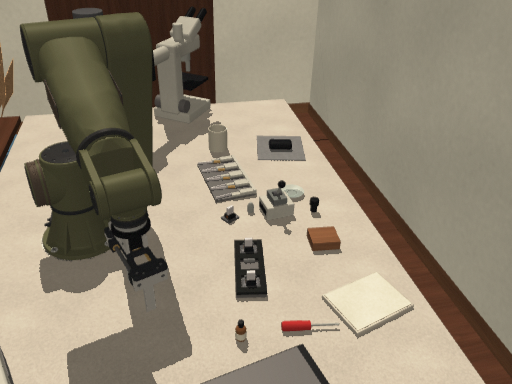

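Emit:
step_arm:
  commands: [-0.007, 0.046, -0.029, 0, 0, 0, 0.094, -0.007, 0.046, -0.029, 0, 0, 0, 0.094, -0.007, 0.046, -0.029, 0, 0, 0, 0.094, -0.007, 0.046, -0.029, 0, 0, 0, 0.094, -0.007, 0.046, -0.029, 0, 0, 0, 0.094]

```text
clock: 1.52
eef_pos: [359.0, -296.2, 240.9]
eef_rot: [0.502, 1.57, -0.708]
wrist_force: [1.0, -0.0, -0.2]
finger_gap: 94.2
```

Emit:
step_arm:
  commands: [-0.007, 0.046, -0.029, 0, 0, 0, 0.04, -0.007, 0.046, -0.029, 0, 0, 0, 0.0, -0.007, 0.046, -0.029, 0, 0, 0, 0.0, -0.007, 0.046, -0.029, 10.3, 0, 0, 0.0, 0, 0, 0, 10.3, 0, 0, 0.0]

```text
clock: 2.15
eef_pos: [489.6, -123.5, 268.4]
eef_rot: [1.809, 1.57, 0.244]
wrist_force: [0.1, -0.5, -0.4]
finger_gap: 47.4
```

Emit:
step_arm:
  commands: [0, 0, 0, 0, 0, 0, 0, 0, 0, 0, 0, 0, 0, 0, 0, 0, 0, 0, 0, 0, 0]

```text
clock: 2.52
eef_pos: [488.0, -126.4, 268.2]
eef_rot: [1.488, 1.571, -0.074]
wrist_force: [0.2, -0.4, -0.6]
finger_gap: 17.6
```

```bash
cat >> h.py <<'E'
def det(name,cam,z=0,P=None,n=5,smin=.3):
    r=[]
    for d in manip.outline_of(name,cam)[:n]:
        if d['score']<smin: continue
        m=d['pixels'].astype(np.uint8); ys,xs=np.nonzero(m)
        c=ray(d['centre'],cam,z,P)[:2]
        pts=np.array([ray((y,x),cam,z,P)[:2] for y,x in zip(ys,xs)],np.float32)
        q=cv2.minAreaRect(pts)
        r.append((round(d['score'],2),np.round(d['centre'],1).tolist(),'w',np.round(c,1).tolist(),'rect',np.round(q[0],1).tolist(),np.round(q[1],1).tolist(),round(q[2],1)))
    return r
E
python3 - <<'E'
from h import *
P=pose();print(P[0].round(1),P[1].round(3).tolist(),manip.read_state()['clock'])
im=snap('wrist','w1.png'); cv2.imwrite('pics/w1b.png',cv2.resize(im[:,:,::-1],(800,600),interpolation=cv2.INTER_CUBIC))
for t,z in(('cart_a',25),('case',22),('dock',15),('supply',50),('lamp_tip',80),('objective',20)):
  for r in det(t,'wrist',z,P):print(t,*r)
E
```

```text
[ 488.  -126.4  268.2] [[0.0, 1.0, 0.01], [-0.0, 0.01, -1.0], [-1.0, 0.0, 0.0]] 2.525Traceback (most recent call last):
  File "<stdin>", line 5, in <module>
  File "h.py", line 27, in det
    pts=np.array([ray((y,x),cam,z,P)[:2] for y,x in zip(ys,xs)],np.float32)
                  ~~~^^^^^^^^^^^^^^^
  File "h.py", line 15, in ray
    K,o,Rc,m=cam(name,P); d=np.linalg.inv(K)@[px[1],px[0],1]; d=Rc@(d*[1,-1,-1])
             ~~~^^^^^^^^
  File "h.py", line 7, in cam
    m=manip.camera_model(name); K=np.array(m['intrinsics'])
ValueError: time passes only in moves, steps and waits
```

View pics/w1b.png

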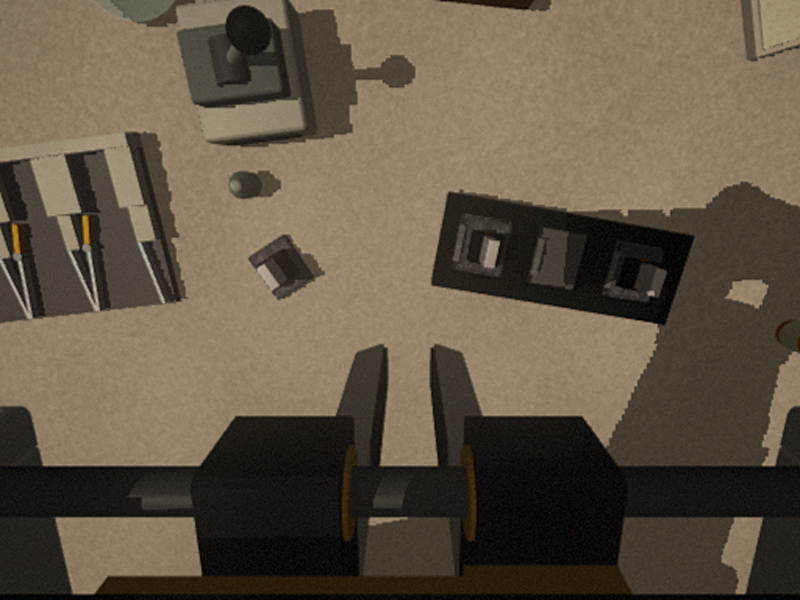

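```bash
sed -i 's/m=manip.camera_model(name); K/m=model(name); K/' h.py
cat >> h.py <<'E'
_M={}
def model(n):
    if n not in _M: _M[n]=manip.camera_model(n)
    return _M[n]
def rays(px,cn,z,P=None):
    K,o,Rc,m=cam(cn,P); px=np.atleast_2d(px).astype(float)
    d=np.c_[px[:,1],px[:,0],np.ones(len(px))]@np.linalg.inv(K).T
    d=(d*[1,-1,-1])@Rc.T; return (o+d*((z-o[2])/d[:,2])[:,None])[:,:2]
E
sed -i "s/pts=np.array.*/pts=rays(np.c_[ys,xs],cam_,z,P).astype(np.float32)/; s/def det(name,cam,/def det(name,cam_,/; s/outline_of(name,cam)/outline_of(name,cam_)/; s/ray(d\['centre'\],cam,z,P)/ray(d['centre'],cam_,z,P)/" h.py
python3 - <<'E'
from h import *
P=pose();print(P[0].round(1),manip.read_state()['clock'])
for t,z in(('cart_a',25),('case',22),('dock',15),('supply',50),('lamp_tip',80),('objective',20)):
  for r in det(t,'wrist',z,P):print(t,*r)
S=1.5625
def w(n,pts,z): print(n,rays(np.array([(r,c) for c,r in pts])/S,'wrist',z,P).round(1).tolist())
w('case corners',[(449,192),(693,237),(666,324),(432,284)],22)
w('supply top near edge L,R',[(203,140),(303,133),(290,-2)],50)
w('knob',[(248,30)],95)
w('knob shadow',[(397,72),(355,72)],0)
w('dock corners',[(180,300),(137,133)],0)
w('cart base',[(287,236),(314,279),(281,299),(249,259)],6)
E
```

```text
[ 488.  -126.3  268.2] 2.625
cart_a 0.97 [172.0, 182.1] w [480.6, -12.9] rect [482.7, -10.0] [50.2, 43.3] 32.3
cart_a 0.79 [175.1, 408.7] w [479.1, -338.8] rect [479.6, -338.0] [52.7, 50.5] 80.7
cart_a 0.66 [159.1, 308.2] w [500.9, -193.0] rect [503.9, -194.9] [42.7, 50.6] 81.0
case 0.71 [163.9, 360.5] w [494.3, -268.9] rect [490.6, -266.2] [230.3, 88.1] 80.7
dock 0.85 [146.1, 48.9] w [514.7, 178.9] rect [512.5, 189.1] [155.7, 178.8] 7.2
dock 0.68 [166.1, 358.2] w [489.8, -268.2] rect [489.5, -268.3] [233.3, 90.1] 80.6
supply 0.96 [43.5, 155.4] w [643.9, 3.6] rect [641.8, 1.0] [103.4, 95.1] 6.6
lamp_tip 0.96 [21.0, 157.0] w [660.6, -9.8] rect [659.2, -11.9] [30.8, 37.9] 84.8
objective 0.52 [117.6, 158.5] w [556.0, 16.6] rect [556.0, 19.5] [22.9, 29.4] 0.5
case corners [[550.6, -162.0], [512.9, -385.2], [429.8, -373.2], [466.8, -148.9]]
supply top near edge L,R [[590.5, 40.0], [596.6, -40.9], [692.3, -35.8]]
knob [[658.5, -16.4]]
knob shadow [[651.9, -115.1], [651.6, -78.3]]
dock corners [[443.2, 99.1], [599.2, 119.8]]
cart base [[508.3, -12.0], [467.1, -35.7], [446.8, -2.6], [486.0, 25.5]]
```

```bash
cat >> h.py <<'E'
def tri(obs):
    A=np.zeros((3,3));b=np.zeros(3)
    for px,cn,P in obs:
        K,o,Rc,m=cam(cn,P); d=Rc@((np.linalg.inv(K)@[px[1],px[0],1])*[1,-1,-1]); d/=np.linalg.norm(d)
        M=np.eye(3)-np.outer(d,d); A+=M; b+=M@o
    return np.linalg.solve(A,b)
E
python3 - <<'E'
from h import *
P=pose()
o=[((19,159),'wrist',P),((171,269),'top',None),((182.5,282),'side',None)]
for s in ([0,1,2],[0,1],[0,2],[1,2]): print(s,tri([o[i] for i in s]).round(1))
E
python3 -c "
import cv2
a=cv2.imread('pics/s0.png')[160:230,230:320];cv2.imwrite('pics/s0c.png',cv2.resize(a,None,fx=8,fy=8,interpolation=cv2.INTER_CUBIC))"
```

```text
[0, 1, 2] [647.  -27.8 136.4]
[0, 1] [647.4 -27.  130.3]
[0, 2] [647.6 -29.9 138.5]
[1, 2] [646.6 -26.8 136.3]
```

View pics/s0c.png

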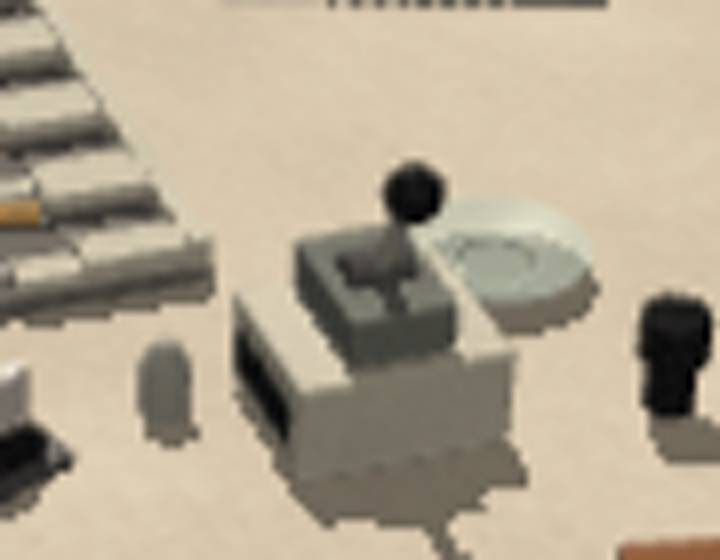

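Emit:
step_arm:
  commands: [0, 0.04, -0.01, 0, 0, 0, 0, 0, 0.04, -0.01, 0, 0, 0, 0, 0, 0.04, -0.01, 0, 0, 0, 0, 0, 0.038, -0.01, 0, 0, 0, 0, 0.048, 0, 0, 0, 0, 0, 0]

```text
clock: 3.55
eef_pos: [649.0, -84.1, 222.1]
eef_rot: [1.395, 1.564, -0.167]
wrist_force: [-0.1, -0.6, -1.1]
finger_gap: 0.6
```

Emit:
step_arm:
  commands: [0.048, 0, 0, 0, 0, 0, 0, 0.05, 0, 0, 0, 0, 0, 0, 0, 0, -0.01, 0, 0, 0, 0, 0, 0, -0.01, 0, 0, 0, 0, 0, 0, 0, 0, 0, 0, 0]

```text
clock: 4.18
eef_pos: [646.7, -63.7, 124.8]
eef_rot: [1.446, 1.567, -0.116]
wrist_force: [0.2, 0.4, 0.6]
finger_gap: 0.4
```

Fingers beside the knob; push toward +y.

Emit:
step_arm:
  commands: [0, 0, -0.016, 0, 0, 0, 0, 0, 0, -0.016, 0, 0, 0, 0, 0, 0, -0.016, 0, 0, 0, 0, 0, 0, -0.014, 0, 0, 0, 0, 0, 0, -0.008, 0, 0, 0, 0]

```text
clock: 4.8
eef_pos: [644.9, 6.5, 121.9]
eef_rot: [-1.695, 1.57, 3.026]
wrist_force: [-1.1, -1.7, -1.2]
finger_gap: 0.4
```

Emit:
step_arm:
  commands: [0, 0, 0, 0, 0, 0, 0]

```text
clock: 4.92
eef_pos: [645.1, 6.0, 122.1]
eef_rot: [-2.502, 1.571, 2.219]
wrist_force: [-0.8, 0.0, 0.7]
finger_gap: -0.0
```

Run:
```python
from h import *
s=manip.read_state();print(s['wrist_force'],s['eef_pos'])
a=manip.camera('side');b=manip.camera('top')
print([ (d['score'],d['centre']) for d in manip.find_in('lamp_tip','side')[:2]],[ (d['score'],d['centre']) for d in manip.find_in('lamp_tip','top')[:2]])
A=cv2.resize(a[150:230,230:330,::-1],(600,480),interpolation=cv2.INTER_CUBIC)
cv2.imwrite('pics/s1.png',A)
```

```text
[-0.8485667   0.04444327  0.73771247] [645.11002686   5.95294933 122.06501252]
[(0.48, [204.9, 273.3])] []
```

View pics/s1.png

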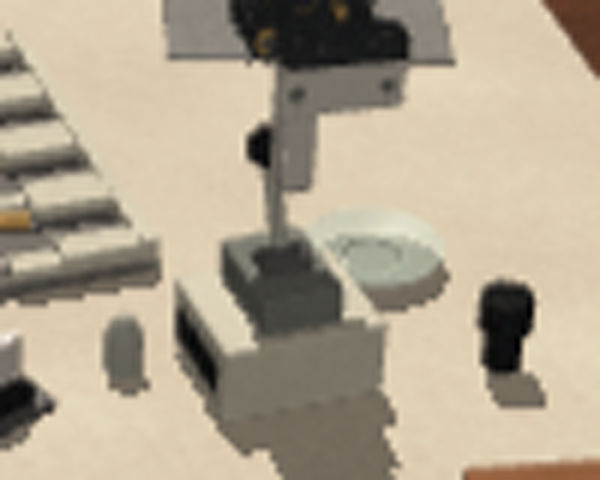

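Emit:
step_arm:
  commands: [0, 0, -0.003, 0, 0, 0, 0, 0, 0, 0, 0, 0, 0, 0]

```text
clock: 5.38
eef_pos: [645.1, 8.3, 122.1]
eef_rot: [-1.559, 1.571, -3.122]
wrist_force: [0.2, 0.1, -0.7]
finger_gap: 0.4
```

Emit:
step_arm:
  commands: [0, 0, -0.003, 0, 0, 0, 0, 0, 0, 0, 0, 0, 0, 0]

```text
clock: 5.62
eef_pos: [645.1, 11.5, 122.1]
eef_rot: [-2.156, 1.571, 2.565]
wrist_force: [-0.4, 0.3, 0.5]
finger_gap: 0.3
```

Run:
```python
from h import *
s=manip.read_state();print(s['wrist_force'],s['eef_pos'])
for y in (15,20,25,30,35): print(y,proj((643,y,85+np.sqrt(57**2-y*y)),'side'),proj((643,y,85+np.sqrt(57**2-y*y)),'top'))
```

```text
[-0.3541691   0.34509885  0.48069732] [645.07030258  11.49401057 122.14039447]
15 (np.float64(175.25842821970866), np.float64(277.05125846802275)) (np.float64(170.98777735693875), np.float64(255.96141704152421))
20 (np.float64(174.90616799339932), np.float64(276.6489745053417)) (np.float64(171.05576578279053), np.float64(254.37914563096757))
25 (np.float64(174.69108260069132), np.float64(276.2419691919478)) (np.float64(171.15403758565105), np.float64(252.80235399764032))
30 (np.float64(174.62982076796536), np.float64(275.8295640270486)) (np.float64(171.286311920766), np.float64(251.23348097067728))
35 (np.float64(174.748687006723), np.float64(275.41060778700734)) (np.float64(171.4584006533117), np.float64(249.67549203619745))
```

Emit:
step_arm:
  commands: [0, 0, 0.02, 0, 0, 0, 0, -0.05, 0, 0, 0, 0, 0, 0, -0.05, 0, 0, 0, 0, 0, 0, -0.048, 0, 0, 0, 0, 0, 0.06, 0, -0.04, -0.03, 0, 0, 0, 0.094]

```text
clock: 6.25
eef_pos: [607.0, 18.8, 274.2]
eef_rot: [1.518, 1.563, -0.048]
wrist_force: [0.1, 0.4, -0.5]
finger_gap: 16.7
```

Emit:
step_arm:
  commands: [0, -0.04, -0.03, 0, 0, 0, 0.094, 0, -0.035, -0.02, 0, 0, 0, 0.094, 0, 0, 0, 0, 0, 0, 0.094, 0, 0, 0, 0, 0, 0, 0.094]

```text
clock: 6.75
eef_pos: [530.2, 69.5, 270.5]
eef_rot: [1.457, 1.57, -0.106]
wrist_force: [-0.4, 0.6, -0.9]
finger_gap: 56.7
```

Run:
```python
from h import *
P=pose();print(P[0].round(1),P[1].round(3).tolist(),manip.read_state()['clock'])
im=snap('wrist','w2.png'); cv2.imwrite('pics/w2b.png',cv2.resize(im[:,:,::-1],(800,600),interpolation=cv2.INTER_CUBIC))
for t,z in(('cart_a',25),('dock',15),('supply',50),('lamp_tip',130)):
  for r in det(t,'wrist',z,P):print(t,*r)
```

```text
[530.2  69.5 270.5] [[0.001, 1.0, 0.008], [-0.0, 0.008, -1.0], [-1.0, 0.001, 0.0]] 6.75
cart_a 0.68 [198.5, 310.3] w [484.4, -3.5] rect [483.7, -1.3] [52.4, 39.3] 31.9
cart_a 0.56 [184.7, 440.7] w [506.9, -192.8] rect [503.5, -197.8] [57.7, 49.7] 81.4
dock 0.62 [76.7, 295.3] w [654.0, 24.0] rect [654.3, 18.2] [35.3, 46.1] 24.7
dock 0.61 [177.3, 140.6] w [512.1, 248.2] rect [505.1, 248.0] [155.7, 286.5] 7.4
supply 0.65 [80.1, 312.5] w [646.4, 5.9] rect [643.5, 5.7] [101.2, 87.2] 7.8
supply 0.62 [188.8, 440.5] w [506.9, -178.0] rect [509.2, -181.5] [55.4, 47.3] 79.7
lamp_tip 0.67 [76.2, 295.6] w [642.0, 35.8] rect [638.1, 32.9] [33.1, 25.7] 56.8
```

View pics/w2b.png

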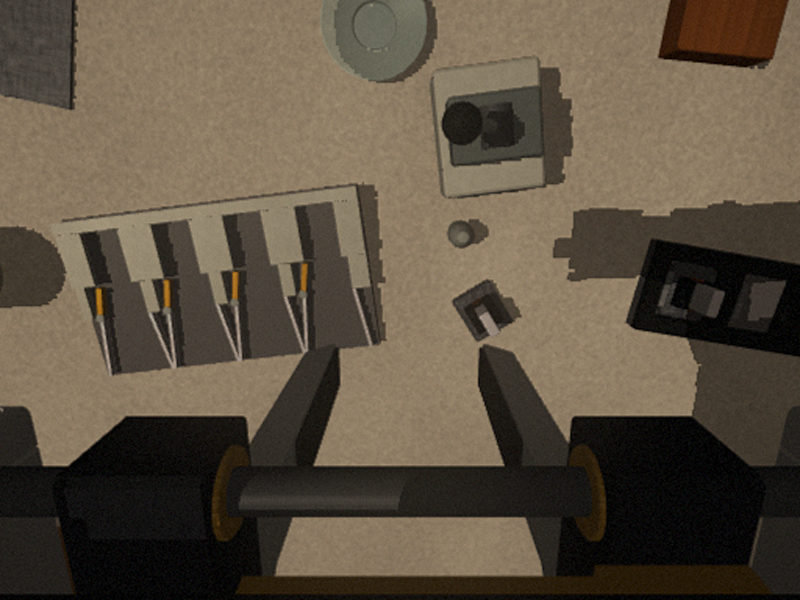

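Emit:
step_arm:
  commands: [0.043, -0.016, 0.025, 0, 0, 0, 0.094, 0.043, -0.016, 0.025, 0, 0, 0, 0.08, 0.043, -0.015, 0.025, -10.3, 0, 0, 0.06, 0, 0, 0, -10.3, 0, 0, 0.05, 0, 0, 0, -10.3, 0, 0, 0.05]

```text
clock: 7.62
eef_pos: [483.2, -5.6, 140.7]
eef_rot: [-2.239, 1.57, 3.026]
wrist_force: [0.4, 0.5, 0.8]
finger_gap: 53.5
```

Emit:
step_arm:
  commands: [0, 0, 0, 0, 0, 0, 0.05, 0, 0, 0, 0, 0, 0, 0.05]

```text
clock: 7.88
eef_pos: [483.3, -5.1, 141.2]
eef_rot: [-2.619, 1.571, 2.637]
wrist_force: [0.8, -0.9, -0.3]
finger_gap: 49.7
```

Run:
```python
from h import *
P=pose();print(P[0].round(1),P[1].round(3).tolist(),manip.read_state()['clock'])
im=snap('wrist','w3.png')
for t,z in(('cart_a',25),('cart_a',6)):
  for r in det(t,'wrist',z,P,2):print(t,*r)
```

```text
[483.3  -5.1 141.2] [[-0.0, 0.856, 0.517], [0.0, 0.517, -0.856], [-1.0, -0.0, -0.0]] 7.875
cart_a 0.91 [186.8, 260.7] w [485.9, -3.7] rect [482.4, -1.1] [48.6, 39.2] 31.9
cart_a 0.91 [255.4, 419.0] w [509.2, -190.4] rect [513.4, -193.3] [43.3, 70.4] 17.7
cart_a 0.91 [186.8, 260.7] w [481.9, -6.1] rect [478.2, -3.4] [51.7, 41.7] 31.9
cart_a 0.91 [255.4, 419.0] w [506.6, -204.7] rect [511.2, -207.9] [46.1, 74.9] 17.7
```

View pics/w3.png

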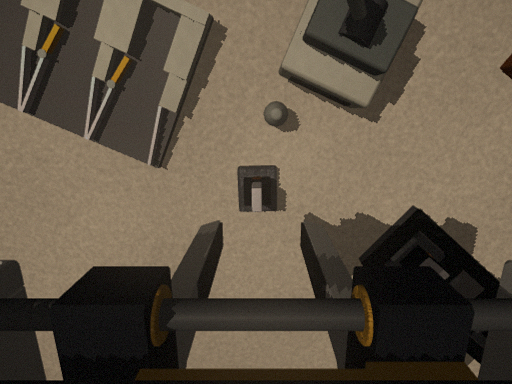

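```bash
cat >> h.py <<'E'
def topbox(cx,cy,yaw,z0,cn='wrist',P=None):
    "predicted pixels of base and tab-top corners"
    for n,a,b,z in(('base',25,21,6),('tab',12,5,48)):
        for sx,sy in((1,1),(1,-1),(-1,-1),(-1,1)):
            c,s=np.cos(yaw),np.sin(yaw); x,y=sx*a,sy*b
            print(n,np.round(proj((cx+c*x-s*y,cy+s*x+c*y,z0+z),cn,P)).astype(int).tolist(),end=' ')
        print()
E
python3 - <<'E'
from h import *
P=pose()
topbox(478.2,-3.4,np.radians(31.5),0,P=P)
im=cv2.imread('pics/w3.png')[155:225,220:295]
cv2.imwrite('pics/w3c.png',cv2.resize(im,None,fx=8,fy=8,interpolation=cv2.INTER_NEAREST))
E
```

```text
base [166, 237] base [165, 276] base [210, 276] base [210, 238] 
tab [187, 251] tab [187, 262] tab [211, 262] tab [211, 251]
```

View pics/w3c.png

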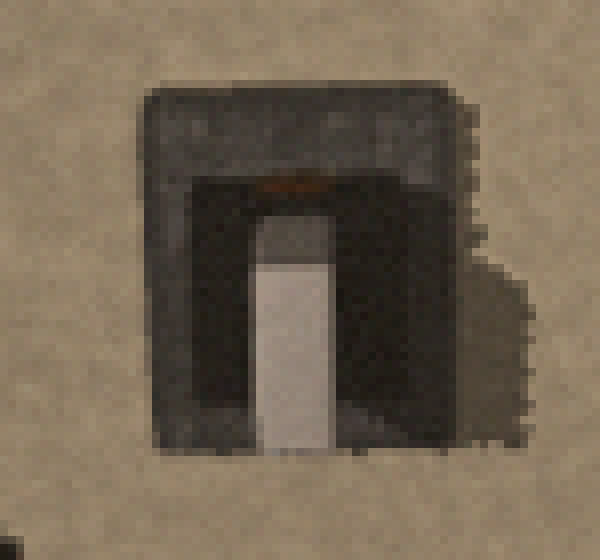

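Emit:
step_arm:
  commands: [0.04, -0.004, -0.004, 0, 0, 0, 0.05, 0.04, 0, 0, 0, 0, 0, 0.05, 0.037, 0, 0, 0, 0, 0, 0.05, 0, 0, 0, 0, 0, 0, 0.05, 0, 0, 0, 0, 0, 0, 0.0]
  squeeze: 35

```text
clock: 8.65
eef_pos: [478.5, -3.7, 25.5]
eef_rot: [0.947, 1.569, -0.077]
wrist_force: [0.1, 0.5, -0.2]
finger_gap: 43.4
```

Emit:
step_arm:
  commands: [0, 0, 0, 0, 0, 0, 0, 0, 0, 0, 0, 0, 0, 0, 0, 0, 0, 0, 0, 0, 0, 0, 0, 0, 0, 0, 0, 0]

```text
clock: 9.15
eef_pos: [477.9, -3.7, 24.5]
eef_rot: [0.885, 1.57, -0.139]
wrist_force: [-0.9, 0.4, 4.3]
finger_gap: 9.6
```

Emit:
step_arm:
  commands: [-0.03, 0, 0, 0, 0, 0, 0, -0.04, 0, 0, 0, 0, 0, 0, 0, 0, 0, 0, 0, 0, 0]

```text
clock: 9.52
eef_pos: [479.1, -3.8, 96.6]
eef_rot: [0.943, 1.566, -0.08]
wrist_force: [0.0, 0.1, -1.2]
finger_gap: 9.7
```

Run:
```python
from h import *
P=(np.array([530.2,69.5,270.5]),np.array([[0.001,1,0.008],[0,.008,-1],[-1,.001,0]]))
S=1.5625
def w(n,pts,z): 
    q=rays(np.array([(r,c) for c,r in pts])/S,'wrist',z,P); print(n,q.round(1).tolist())
w('end top',[(55,223),(356,185)],24)
w('front bottom',[(111,374),(380,342)],0)
w('front bottom',[(111,374),(380,342)],10)
im=cv2.imread('pics/w2.png')[110:245,30:250]
cv2.imwrite('pics/w2c.png',cv2.resize(im,(792,486),interpolation=cv2.INTER_CUBIC))
s=manip.read_state();print(s['finger_gap'],s['eef_pos'])
```

```text
end top [[562.4, 387.6], [598.1, 115.4]]
front bottom [[404.8, 376.2], [442.4, 96.6]]
front bottom [[409.3, 369.4], [446.0, 96.0]]
9.670881807640898 [479.05343073  -3.79772935  96.58068412]
```

View pics/w2c.png

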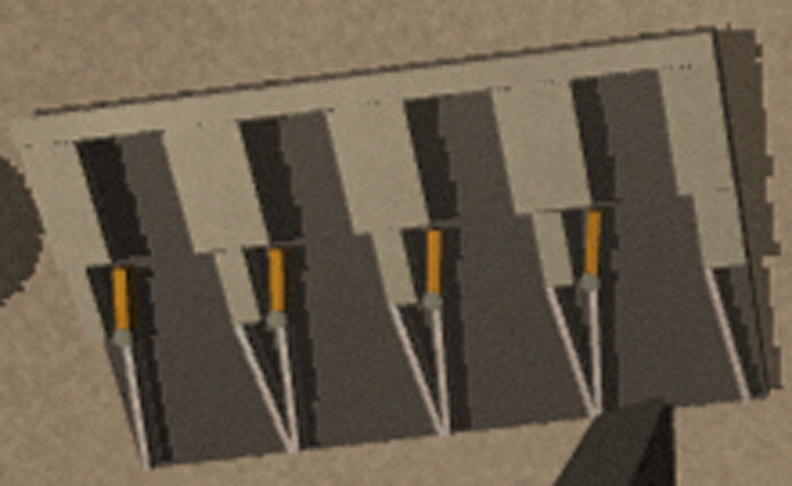

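Emit:
step_arm:
  commands: [0, 0, 0, 10, 0, 0, 0, 0, 0, 0, 10, 0, 0, 0, 0, 0, 0, 3.6, 0, 0, 0, 0, -0.001, -0.036, 0, 0, 0, 0, 0, -0.001, -0.036, 0, 0, 0, 0]

```text
clock: 10.15
eef_pos: [465.3, 68.0, 93.1]
eef_rot: [-1.658, 1.569, -3.094]
wrist_force: [0.8, -0.1, -0.1]
finger_gap: 9.6
```

Emit:
step_arm:
  commands: [0, -0.001, -0.036, 0, 0, 0, 0, 0, 0, -0.036, 0, 0, 0, 0, 0, 0, 0, 0, 0, 0, 0, 0, 0, 0, 0, 0, 0, 0]

```text
clock: 10.65
eef_pos: [455.0, 138.2, 93.5]
eef_rot: [-1.381, 1.57, -2.817]
wrist_force: [-0.4, -0.2, -1.2]
finger_gap: 10.0
```

Run:
```python
from h import *
P=pose();s=manip.read_state();print(P[0].round(1),P[1].round(3).tolist(),s['clock'],s['finger_gap'])
im=snap('wrist','w4.png'); cv2.imwrite('pics/w4b.png',cv2.resize(im[:,:,::-1],(800,600),interpolation=cv2.INTER_CUBIC))
```

```text
[455.  138.2  93.5] [[-0.001, 0.991, 0.135], [-0.0, 0.135, -0.991], [-1.0, -0.001, 0.0]] 10.65 9.996170801595413
```

View pics/w4b.png

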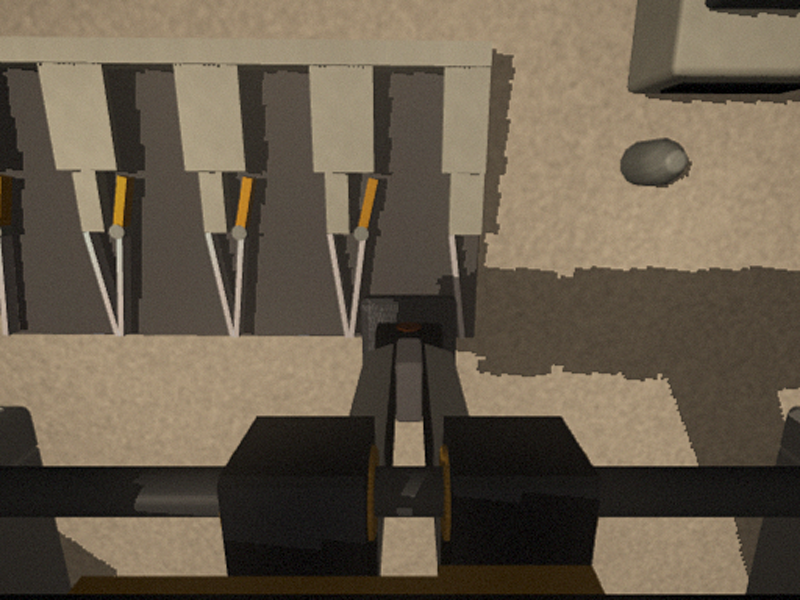

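Run:
```python
from h import *
P=pose()
S=1.5625
def w(pts,z): return rays(np.array([(r,c) for c,r in pts])/S,'wrist',z,P)
obs=[]
# (px), z, dock (x,y) expected
for (c,r,z,x,y) in [(374,68,22.5,62,-99+17.5),(374,170,22.5,12,-99+17.5),(445,68,22.5,62,-99-17.5),(443,170,22.5,12,-99-17.5),
 (237,66,22.5,62,-33+17.5),(244,170,22.5,12,-33+17.5),(310,66,22.5,62,-33-17.5),(313,170,22.5,12,-33-17.5),
 (103,64,22.5,62,33+17.5),(116,170,22.5,12,33+17.5),(174,64,22.5,62,33-17.5),(184,170,22.5,12,33-17.5)]:
    q=w([(c,r)],z)[0]; obs.append((x,y,*q))
o=np.array(obs); 
A=o[:,:2];B=o[:,2:]
ca,cb=A.mean(0),B.mean(0); H=(A-ca).T@(B-cb); U,s,Vt=np.linalg.svd(H); Rm=(U@Vt).T
sc=s.sum()/((A-ca)**2).sum()
t=cb-Rm@ca
print('yaw',np.degrees(np.arctan2(Rm[1,0],Rm[0,0])),'scale',sc,'origin',t,'(using scale)',cb-sc*Rm@ca)
print((B-(A@Rm.T+t)).round(1).tolist())
for x,y in((-60,-99),(37,-99),(-60,-33),(-60,33)): print(x,y,(Rm@[x,y]+t).round(1))
# check front edge
print('front edge dock x at z10', [(Rm.T@(q-t)).round(1).tolist() for q in w([(150,335),(300,335)],10)])
# cart: base top front edge, z = ?
p=(Rm.T@(P[0][:2]-t)); print('tcp in dock',p)
print('cart base corners',[(Rm.T@(q-t)).round(1).tolist() for q in w([(365,297),(455,296)],P[0][2]-24+6)])
```

```text
yaw 7.302195582660028 scale 1.0038899632756941 origin [507.97614486 245.45203407] (using scale) [507.81706754 245.56106803]
[[-0.8, -0.9], [0.9, -0.2], [-0.6, -0.7], [1.3, -0.8], [-0.7, 0.2], [0.2, 0.9], [-0.3, -0.5], [0.6, 0.3], [-0.3, -0.3], [-0.4, 1.0], [0.0, 0.0], [-0.1, 0.9]]
-60 -99 [461.  139.6]
37 -99 [557.3 152. ]
-60 -33 [452.7 205.1]
-60 33 [444.3 270.6]
front edge dock x at z10 [[-82.7, 53.3], [-81.9, -35.9]]
tcp in dock [-66.0421385 -99.9220235]
cart base corners [[-41.2, -81.0], [-40.4, -120.4]]
```

Emit:
step_arm:
  commands: [0.02, 0.006, -0.001, 0, 0, 0, 0, 0.02, 0, 0, 0, 0, 0, 0, 0.012, 0, 0, 0, 0, 0, 0, 0.006, 0, 0, 0, 0, 0, 0, 0, 0, 0, 0, 0, 0, 0]

```text
clock: 11.32
eef_pos: [461.2, 140.2, 36.2]
eef_rot: [-1.432, 1.571, -2.868]
wrist_force: [0.2, -0.4, 1.0]
finger_gap: 9.6
```

Emit:
step_arm:
  commands: [0, 0.015, 0, 0, 0, 0, 0, 0, 0.015, 0, 0, 0, 0, 0, 0, 0, 0, 0, 0, 0, 0]

```text
clock: 11.7
eef_pos: [491.9, 143.6, 36.7]
eef_rot: [0.612, 1.569, -0.824]
wrist_force: [3.1, -8.5, -2.8]
finger_gap: 9.9
```

Emit:
step_arm:
  commands: [0, 0.012, 0, 0, 0, 0, 0, 0, 0.012, 0, 0, 0, 0, 0, 0, 0.012, 0, 0, 0, 0, 0, 0, 0.012, 0, 0, 0, 0, 0]

```text
clock: 12.2
eef_pos: [538.5, 150.1, 36.5]
eef_rot: [-0.709, 1.569, -2.144]
wrist_force: [-2.5, -6.6, -0.4]
finger_gap: 9.6
```

Emit:
step_arm:
  commands: [0, 0.01, 0, 0, 0, 0, 0, 0, 0.008, 0, 0, 0, 0, 0, 0, 0, 0, 0, 0, 0, 0]

```text
clock: 12.58
eef_pos: [556.5, 153.4, 36.5]
eef_rot: [2.036, 1.57, 0.6]
wrist_force: [-0.8, -0.0, -0.2]
finger_gap: 9.5
```

Emit:
step_arm:
  commands: [0, 0.002, 0, 0, 0, 0, 0, 0, 0, 0, 0, 0, 0, 0]

```text
clock: 12.82
eef_pos: [557.0, 153.6, 36.1]
eef_rot: [-1.587, 1.568, -3.022]
wrist_force: [-6.4, -0.6, 3.0]
finger_gap: 9.7
```

Emit:
step_arm:
  commands: [0, 0.002, 0, 0, 0, 0, 0, 0, 0, 0, 0, 0, 0, 0]

```text
clock: 13.08
eef_pos: [557.8, 153.8, 35.8]
eef_rot: [-1.557, 1.565, -2.992]
wrist_force: [-15.8, -2.8, 6.3]
finger_gap: 9.7
```

Run:
```python
from h import *
P=pose();s=manip.read_state();print(P[0].round(1),s['wrist_force'],s['finger_gap'])
im=snap('wrist','w5.png'); cv2.imwrite('pics/w5b.png',cv2.resize(im[50:290,100:420,::-1],(800,600),interpolation=cv2.INTER_CUBIC))
```

```text
[557.8 153.8  35.8] [-15.76850785  -2.78261182   6.30231125] 9.739974925459656
```

View pics/w5b.png

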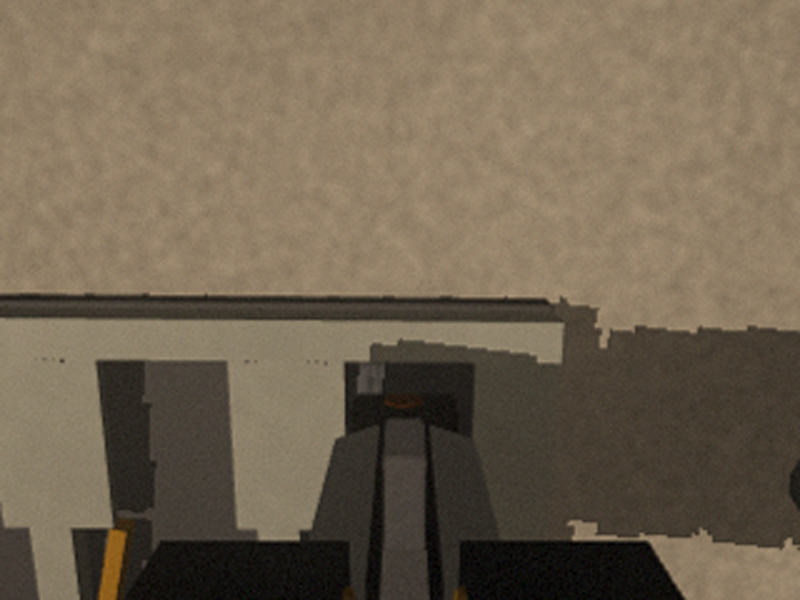

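Emit:
step_arm:
  commands: [0, -0.002, 0, 0, 0, 0, 0.04, 0, 0, 0, 0, 0, 0, 0.04, 0, 0, 0, 0, 0, 0, 0.04, -0.02, 0, 0, 0, 0, 0, 0.04, -0.045, 0, 0, 0, 0, 0, 0.04]

```text
clock: 13.75
eef_pos: [557.4, 153.4, 100.4]
eef_rot: [-1.501, 1.567, -2.937]
wrist_force: [-0.1, -0.7, -0.7]
finger_gap: 40.2
```

Emit:
step_arm:
  commands: [-0.05, 0, 0, 8.7, 0, 0, 0.05, 0, 0, 0, 8.7, 0, 0, 0.05, 0, 0.001, 0.05, 0, 0, 0, 0.05, 0, 0.001, 0.05, 0, 0, 0, 0.05, 0, 0.001, 0.05, 0, 0, 0, 0.05]

```text
clock: 14.38
eef_pos: [535.8, 3.9, 151.4]
eef_rot: [1.719, 1.57, -0.02]
wrist_force: [0.3, -0.2, -0.0]
finger_gap: 50.0
```

Emit:
step_arm:
  commands: [0, 0.001, 0.05, 0, 0, 0, 0.05, 0, 0.001, 0.05, 0, 0, 0, 0.05, 0, 0, 0.05, 0, 0, 0, 0.05, 0, 0, 0.05, 0, 0, 0, 0.05, 0, 0, 0, 0, 0, 0, 0.05]

```text
clock: 15.0
eef_pos: [504.0, -194.9, 151.2]
eef_rot: [0.842, 1.57, -0.9]
wrist_force: [-0.7, 0.5, 0.6]
finger_gap: 50.0
```

Emit:
step_arm:
  commands: [0, 0, 0, 0, 0, 0, 0.05]

```text
clock: 15.12
eef_pos: [504.6, -191.9, 151.2]
eef_rot: [2.585, 1.571, 0.845]
wrist_force: [0.6, 0.5, -0.3]
finger_gap: 49.6
```

Run:
```python
from h import *
P=pose();s=manip.read_state();print(P[0].round(1),P[1].round(3).tolist(),s['clock'],s['finger_gap'])
im=snap('wrist','w6.png'); cv2.imwrite('pics/w6b.png',cv2.resize(im[100:300,140:400,::-1],(780,600),interpolation=cv2.INTER_CUBIC))
for r in det('case','wrist',22,P):print(*r)
for r in det('cart_a','wrist',18,P):print(*r)
yaw=np.radians(-9.6)
topbox(503.5,-195,yaw,12,P=P)
```

```text
[ 504.6 -191.9  151.2] [[0.0, 0.986, -0.168], [0.0, -0.168, -0.986], [-1.0, 0.0, -0.0]] 15.125 49.6198030257317
0.82 [185.2, 334.7] w [493.3, -268.9] rect [491.0, -267.2] [228.2, 89.8] 80.4
0.77 [184.2, 263.2] w [506.1, -194.1] rect [503.3, -195.6] [43.0, 51.0] 80.4
0.73 [187.6, 402.4] w [477.4, -341.4] rect [478.8, -341.1] [50.8, 52.5] 81.9
base [163, 245] base [163, 284] base [208, 283] base [208, 245] 
tab [185, 260] tab [185, 270] tab [209, 270] tab [209, 260]
```

View pics/w6b.png

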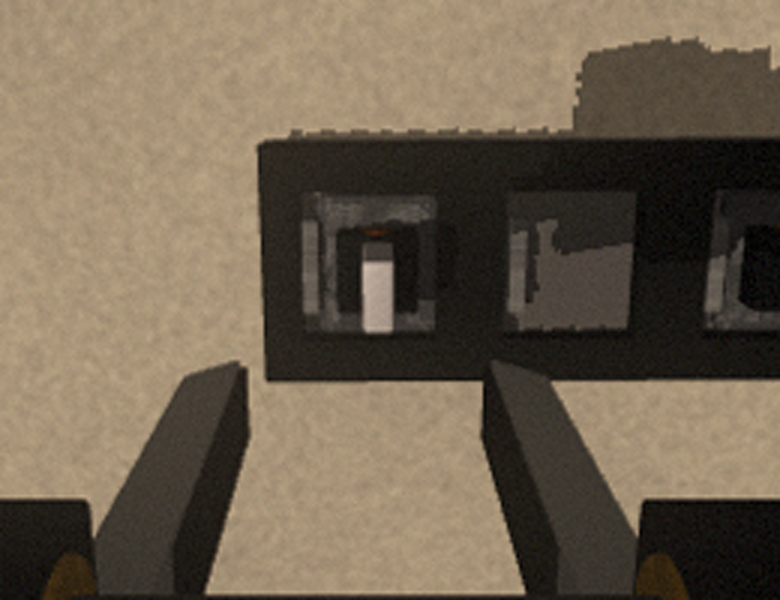

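Emit:
step_arm:
  commands: [0.045, -0.002, 0.004, 0, 0, 0, 0.05, 0.04, 0, 0, 0, 0, 0, 0.05, 0.03, 0, 0, 0, 0, 0, 0.05, 0, 0, 0, 0, 0, 0, 0.04, 0, 0, 0, 0, 0, 0, 0.0]
  squeeze: 45

```text
clock: 15.9
eef_pos: [502.7, -195.7, 37.5]
eef_rot: [1.317, 1.569, -0.421]
wrist_force: [-0.1, 0.0, 0.1]
finger_gap: 33.4
```

Emit:
step_arm:
  commands: [0, 0, 0, 0, 0, 0, 0, 0, 0, 0, 0, 0, 0, 0, 0, 0, 0, 0, 0, 0, 0, 0, 0, 0, 0, 0, 0, 0]

```text
clock: 16.4
eef_pos: [502.3, -195.8, 36.9]
eef_rot: [1.613, 1.57, -0.125]
wrist_force: [-0.1, 3.3, 6.9]
finger_gap: 9.7
```

Lift straight up slowly.

Emit:
step_arm:
  commands: [-0.004, 0, 0, 0, 0, 0, 0, -0.005, 0, 0, 0, 0, 0, 0, -0.006, 0, 0, 0, 0, 0, 0, -0.015, 0, 0, 0, 0, 0, 0, -0.03, 0, 0, 0, 0, 0, 0]

```text
clock: 17.02
eef_pos: [501.6, -195.8, 97.1]
eef_rot: [-1.754, 1.57, 2.79]
wrist_force: [0.5, 0.1, -0.8]
finger_gap: 10.0
```

Emit:
step_arm:
  commands: [0, 0, 0, 0, 0, 0, 0, 0, 0, 0, 0, 0, 0, 0]

```text
clock: 17.27
eef_pos: [501.7, -195.8, 96.1]
eef_rot: [-0.881, 1.571, -2.62]
wrist_force: [0.2, -0.0, -0.2]
finger_gap: 9.7
```

Run:
```python
from h import *
P=pose();s=manip.read_state();print(P[0].round(1),P[1].round(3).tolist(),s['clock'],s['finger_gap'],s['wrist_force'])
im=snap('wrist','w7.png')
cv2.imwrite('pics/w7c.png',cv2.resize(im[180:300,200:330,::-1],(650,600),interpolation=cv2.INTER_CUBIC))
for r in det('cart_a','wrist',18,P):print(*r)
```

```text
[ 501.7 -195.8   96.1] [[-0.0, 0.986, -0.167], [-0.0, -0.167, -0.986], [-1.0, -0.0, 0.0]] 17.275 9.668175258148922 [ 0.16997136 -0.04553509 -0.18372741]
0.75 [212.1, 259.3] w [491.1, -192.1] rect [473.2, -190.6] [53.8, 79.0] 80.4
```

View pics/w7c.png

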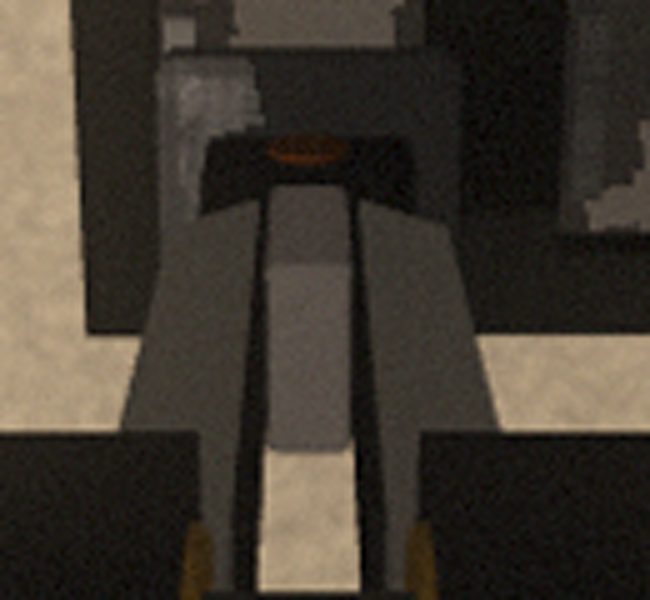

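Emit:
step_arm:
  commands: [0, 0, 0, -8.5, 0, 0, 0, 0, 0, 0, -8.4, 0, 0, 0, 0, 0, -0.05, 0, 0, 0, 0, 0, 0, -0.05, 0, 0, 0, 0, 0, 0, -0.05, 0, 0, 0, 0]

```text
clock: 18.0
eef_pos: [482.2, -45.7, 95.6]
eef_rot: [-1.883, 1.57, 2.956]
wrist_force: [0.6, 0.3, -1.5]
finger_gap: 9.9
```

Emit:
step_arm:
  commands: [0, 0, -0.05, 0, 0, 0, 0, 0, 0, -0.05, 0, 0, 0, 0, 0, 0, -0.05, 0, 0, 0, 0, 0, 0, -0.05, 0, 0, 0, 0, 0, 0.002, -0.05, 0, 0, 0, 0]

```text
clock: 18.62
eef_pos: [452.6, 202.7, 95.7]
eef_rot: [-1.329, 1.57, -2.773]
wrist_force: [0.4, -1.3, -1.0]
finger_gap: 9.6
```

Emit:
step_arm:
  commands: [0, 0, -0.004, 0, 0, 0, 0, 0, 0, 0, 0, 0, 0, 0, 0, 0, 0, 0, 0, 0, 0]

```text
clock: 19.0
eef_pos: [452.9, 204.1, 96.0]
eef_rot: [-1.123, 1.57, -2.568]
wrist_force: [-0.2, 0.2, -0.8]
finger_gap: 9.8
```

```bash
cat >> h.py <<'E'
def dock(tx,ty):
    s=manip.read_state();P=pose();a=np.radians(7.3);D=np.array([[np.cos(a),-np.sin(a)],[np.sin(a),np.cos(a)]])
    p=D.T@(P[0][:2]-[508,245.5]); t=D@[tx,ty]+[508,245.5]
    d=np.r_[t-P[0][:2],0]
    print('dock',p.round(1),'z',P[0][2].round(1),'yaw',np.degrees(np.arctan2(P[1][1,1],P[1][0,1])).round(2),'tool dy,dz',(P[1].T@d)[1:].round(1),'F',s['wrist_force'].round(1),'gap',s['finger_gap'].round(1),'t',s['clock'])
E
python3 - <<'E'
from h import *
dock(-60,-32.2)
P=pose();im=snap('wrist','w8.png')
cv2.imwrite('pics/w8b.png',cv2.resize(im[:260,100:420,::-1],(738,600),interpolation=cv2.INTER_CUBIC))
E
```

```text
Traceback (most recent call last):
  File "h.py", line 56, in dock
    print('dock',p.round(1),'z',P[0][2].round(1),'yaw',np.degrees(np.arctan2(P[1][1,1],P[1][0,1])).round(2),'tool dy,dz',(P[1].T@d)[1:].round(1),'F',s['wrist_force'].round(1),'gap',s['finger_gap'].round(1),'t',s['clock'])
                                                                                                                                                                                     ^^^^^^^^^^^^^^^^^^^^^
AttributeError: 'float' object has no attribute 'round'
```

```bash
sed -i "s/s\['finger_gap'\].round(1)/round(s['finger_gap'],1)/" h.py
python3 - <<'E'
from h import *
dock(-60,-32.2)
P=pose();im=snap('wrist','w8.png')
cv2.imwrite('pics/w8b.png',cv2.resize(im[:260,100:420,::-1],(738,600),interpolation=cv2.INTER_CUBIC))
E
```

```text
dock [-59.9 -34.1] z 96.0 yaw 7.19 tool dy,dz [-0.1 -1.9] F [-0.2  0.2 -0.8] gap 9.8 t 19.0
```

View pics/w8b.png

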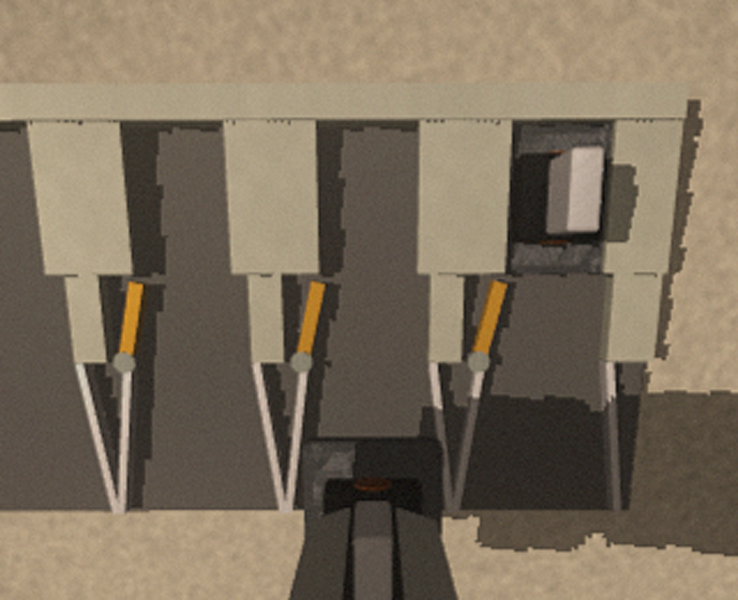

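Emit:
step_arm:
  commands: [0.02, 0, -0.002, 0, 0, 0, 0, 0.02, 0, 0, 0, 0, 0, 0, 0.013, 0, 0, 0, 0, 0, 0, 0.006, 0, 0, 0, 0, 0, 0, 0, 0, 0, 0, 0, 0, 0]

```text
clock: 19.68
eef_pos: [452.7, 207.0, 37.2]
eef_rot: [-1.184, 1.571, -2.628]
wrist_force: [0.6, -0.4, -0.9]
finger_gap: 9.4
```

Emit:
step_arm:
  commands: [0, 0.015, 0, 0, 0, 0, 0, 0, 0.015, 0, 0, 0, 0, 0, 0, 0.012, 0, 0, 0, 0, 0]

```text
clock: 20.05
eef_pos: [493.3, 211.2, 36.9]
eef_rot: [-1.098, 1.566, -2.542]
wrist_force: [-6.0, -7.8, -0.8]
finger_gap: 9.6
```

Emit:
step_arm:
  commands: [0, 0.012, 0, 0, 0, 0, 0, 0, 0.012, 0, 0, 0, 0, 0, 0, 0.012, 0, 0, 0, 0, 0, 0, 0.01, 0, 0, 0, 0, 0, 0, 0.006, 0, 0, 0, 0, 0]

```text
clock: 20.68
eef_pos: [546.0, 218.1, 37.4]
eef_rot: [-0.593, 1.569, -2.037]
wrist_force: [-4.9, -5.3, -4.3]
finger_gap: 9.4
```

Run:
```python
from h import *
dock(37,-32.2)
```

```text
dock [ 34.2 -32. ] z 37.4 yaw 7.27 tool dy,dz [2.8 0.2] F [-4.9 -5.3 -4.3] gap 9.4 t 20.675
```

Emit:
step_arm:
  commands: [0, 0.003, 0, 0, 0, 0, 0, 0, 0, 0, 0, 0, 0, 0]

```text
clock: 20.92
eef_pos: [548.9, 219.4, 37.4]
eef_rot: [1.764, 1.57, 0.32]
wrist_force: [0.4, -1.0, -3.0]
finger_gap: 9.4
```

Emit:
step_arm:
  commands: [0, 0.002, 0, 0, 0, 0, 0, 0, 0, 0, 0, 0, 0, 0]

```text
clock: 21.18
eef_pos: [549.3, 219.6, 37.1]
eef_rot: [-1.483, 1.567, -2.927]
wrist_force: [-10.2, -1.5, 3.1]
finger_gap: 9.3
```

Emit:
step_arm:
  commands: [0, 0.001, 0, 0, 0, 0, 0, 0, 0, 0, 0, 0, 0, 0]

```text
clock: 21.42
eef_pos: [549.5, 219.6, 37.1]
eef_rot: [-1.472, 1.565, -2.915]
wrist_force: [-15.1, -3.7, 6.4]
finger_gap: 9.8
```

Emit:
step_arm:
  commands: [0, -0.002, 0, 0, 0, 0, 0.04, 0, 0, 0, 0, 0, 0, 0.04, 0, 0, 0, 0, 0, 0, 0.04, -0.02, 0, 0, 0, 0, 0, 0.04, -0.045, 0, 0, 0, 0, 0, 0.04]

```text
clock: 22.05
eef_pos: [549.0, 219.2, 101.4]
eef_rot: [-1.384, 1.567, -2.828]
wrist_force: [-0.6, 0.3, 1.0]
finger_gap: 39.8
```

Emit:
step_arm:
  commands: [-0.05, 0, 0, 8.5, 0, 0, 0.05, 0, 0, 0, 8.5, 0, 0, 0.05, 0, 0.002, 0.051, 0, 0, 0, 0.05, 0, 0.002, 0.051, 0, 0, 0, 0.05, 0, 0.002, 0.051, 0, 0, 0, 0.05]

```text
clock: 22.68
eef_pos: [529.6, 66.3, 152.4]
eef_rot: [1.706, 1.57, -0.034]
wrist_force: [0.6, 0.0, 0.2]
finger_gap: 49.7
```

Emit:
step_arm:
  commands: [0, 0.002, 0.051, 0, 0, 0, 0.05, 0, 0.002, 0.051, 0, 0, 0, 0.05, 0, 0.002, 0.051, 0, 0, 0, 0.05, 0, 0.002, 0.051, 0, 0, 0, 0.05, 0, 0.002, 0.051, 0, 0, 0, 0.05]

```text
clock: 23.3
eef_pos: [496.3, -187.0, 152.5]
eef_rot: [1.347, 1.57, -0.393]
wrist_force: [1.0, 0.1, -1.1]
finger_gap: 50.1
```

Emit:
step_arm:
  commands: [0, 0.002, 0.051, 0, 0, 0, 0.05, 0, 0.002, 0.051, 0, 0, 0, 0.05, 0, 0.002, 0.05, 0, 0, 0, 0.05, 0, 0, 0, 0, 0, 0, 0.05, 0, 0, 0, 0, 0, 0, 0.05]

```text
clock: 23.92
eef_pos: [476.8, -335.7, 152.1]
eef_rot: [-3.0, 1.571, 1.542]
wrist_force: [0.7, 0.5, 0.2]
finger_gap: 50.0
```

Run:
```python
from h import *
P=pose();s=manip.read_state();print(P[0].round(1),P[1].round(3).tolist(),s['clock'],s['finger_gap'])
im=snap('wrist','w9.png'); cv2.imwrite('pics/w9b.png',cv2.resize(im[100:300,140:400,::-1],(780,600),interpolation=cv2.INTER_CUBIC))
for r in det('cart_a','wrist',18,P):print(*r)
topbox(477.8,-337.6,np.radians(-9.6),12,P=P)
```

```text
[ 476.8 -335.7  152.1] [[0.0, 0.986, -0.169], [0.0, -0.169, -0.986], [-1.0, -0.0, -0.0]] 23.925 49.95534060232027
0.89 [184.9, 262.6] w [477.4, -337.1] rect [479.0, -337.3] [42.6, 50.8] 80.3
base [161, 243] base [161, 283] base [207, 282] base [207, 244] 
tab [182, 258] tab [182, 269] tab [207, 268] tab [207, 258]
```

View pics/w9b.png

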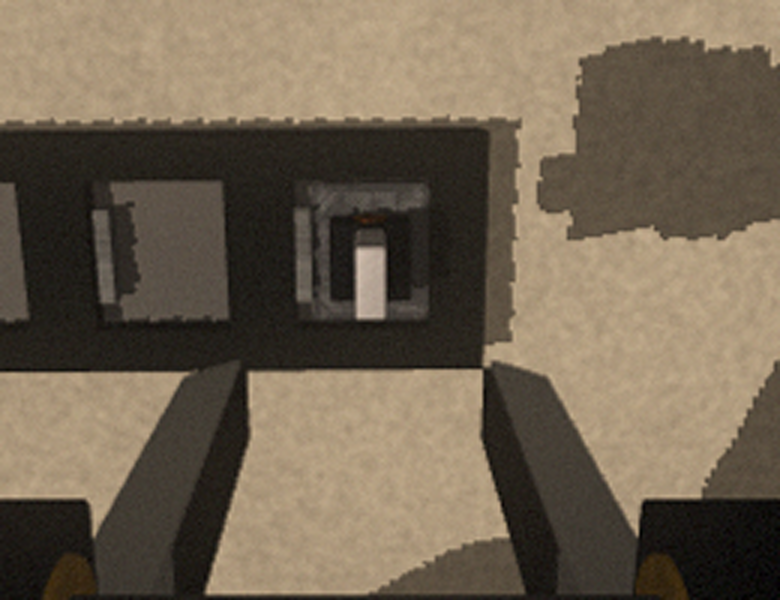

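Emit:
step_arm:
  commands: [0.045, 0.001, 0.002, 0, 0, 0, 0.05, 0.04, 0, 0, 0, 0, 0, 0.05, 0.03, 0, 0, 0, 0, 0, 0.05, 0, 0, 0, 0, 0, 0, 0.04, 0, 0, 0, 0, 0, 0, 0.0]
  squeeze: 45

```text
clock: 24.65
eef_pos: [478.2, -338.2, 38.8]
eef_rot: [1.08, 1.569, -0.66]
wrist_force: [-0.2, 0.1, 0.9]
finger_gap: 33.6
```

Emit:
step_arm:
  commands: [0, 0, 0, 0, 0, 0, 0, 0, 0, 0, 0, 0, 0, 0, 0, 0, 0, 0, 0, 0, 0, 0, 0, 0, 0, 0, 0, 0]

```text
clock: 25.15
eef_pos: [477.8, -337.8, 37.9]
eef_rot: [2.311, 1.57, 0.571]
wrist_force: [0.4, 5.7, 4.5]
finger_gap: 9.9
```

Emit:
step_arm:
  commands: [-0.004, 0, 0, 0, 0, 0, 0, -0.005, 0, 0, 0, 0, 0, 0, -0.006, 0, 0, 0, 0, 0, 0, -0.015, 0, 0, 0, 0, 0, 0, -0.03, 0, 0, 0, 0, 0, 0]

```text
clock: 25.78
eef_pos: [477.1, -338.4, 98.2]
eef_rot: [-1.563, 1.57, 2.979]
wrist_force: [0.6, -0.2, -1.6]
finger_gap: 9.4
```

Emit:
step_arm:
  commands: [0, 0, 0, 0, 0, 0, 0, 0, 0, 0, 0, 0, 0, 0]

```text
clock: 26.02
eef_pos: [477.2, -338.3, 97.0]
eef_rot: [0.077, 1.571, -1.664]
wrist_force: [-0.6, -0.2, -1.0]
finger_gap: 9.2
```

Run:
```python
from h import *
P=pose();dock(-60,33.6)
im=snap('wrist','w10.png'); g=im[185:205,225:300].astype(int).sum(2)
a=cv2.imread('pics/w7.png')[185:205,225:300].astype(int).sum(2)
print('rows mean now',g[:,30:45].mean(1).astype(int)); print('rows mean w7 ',a[:,30:45].mean(1).astype(int))
for r in det('cart_a','wrist',80,P):print(*r)
```

```text
dock [-104.7 -575.2] z 97.0 yaw -9.75 tool dy,dz [-135.7 -595.1] F [-0.6 -0.2 -1. ] gap 9.2 t 26.025
rows mean now [238 248 152  82  92  98  96  97  99  97  97  95  98  94  96  92  96  96
  96  95]
rows mean w7  [229 224 228 234 148  81  87  93  95  94  94  95  92  95  91  93  91  91
  91  91]
0.57 [212.5, 260.6] w [486.4, -339.3] rect [474.8, -338.0] [41.4, 60.7] 81.7
```

Emit:
step_arm:
  commands: [0, 0, 0, -8.5, 0, 0, 0, 0, 0, 0, -8.5, 0, 0, 0, 0, 0.004, -0.05, 0, 0, 0, 0, 0, 0.004, -0.05, 0, 0, 0, 0, 0, 0.004, -0.05, 0, 0, 0, 0]

```text
clock: 26.75
eef_pos: [469.7, -186.4, 96.5]
eef_rot: [-2.161, 1.57, 2.678]
wrist_force: [-0.0, 0.3, -0.9]
finger_gap: 9.2
```

Emit:
step_arm:
  commands: [0, 0.004, -0.05, 0, 0, 0, 0, 0, 0.004, -0.05, 0, 0, 0, 0, 0, 0.004, -0.05, 0, 0, 0, 0, 0, 0.004, -0.05, 0, 0, 0, 0, 0, 0.004, -0.05, 0, 0, 0, 0]

```text
clock: 27.38
eef_pos: [458.1, 64.1, 96.8]
eef_rot: [-1.605, 1.57, -3.049]
wrist_force: [0.4, -1.2, -0.9]
finger_gap: 9.6
```

Emit:
step_arm:
  commands: [0, 0.004, -0.05, 0, 0, 0, 0, 0, 0.003, -0.05, 0, 0, 0, 0, 0, 0.003, -0.05, 0, 0, 0, 0, 0, 0.003, -0.05, 0, 0, 0, 0, 0, 0, 0, 0, 0, 0, 0]

```text
clock: 28.0
eef_pos: [445.3, 264.9, 96.4]
eef_rot: [-1.437, 1.57, -2.878]
wrist_force: [0.3, 0.2, -0.8]
finger_gap: 9.8
```

Emit:
step_arm:
  commands: [0, 0, 0, 0, 0, 0, 0, 0, 0, 0, 0, 0, 0, 0]

```text
clock: 28.25
eef_pos: [446.3, 261.5, 97.0]
eef_rot: [-0.966, 1.57, -2.411]
wrist_force: [-0.2, 0.3, -2.5]
finger_gap: 9.9
```

Run:
```python
from h import *
dock(-60,33.8)
im=snap('wrist','w11.png')
cv2.imwrite('pics/w11b.png',cv2.resize(im[:260,100:420,::-1],(738,600),interpolation=cv2.INTER_CUBIC))
```

```text
dock [-59.1  23.7] z 97.0 yaw 7.19 tool dy,dz [ -0.9 -10.1] F [-0.2  0.3 -2.5] gap 9.9 t 28.25
```

View pics/w11b.png

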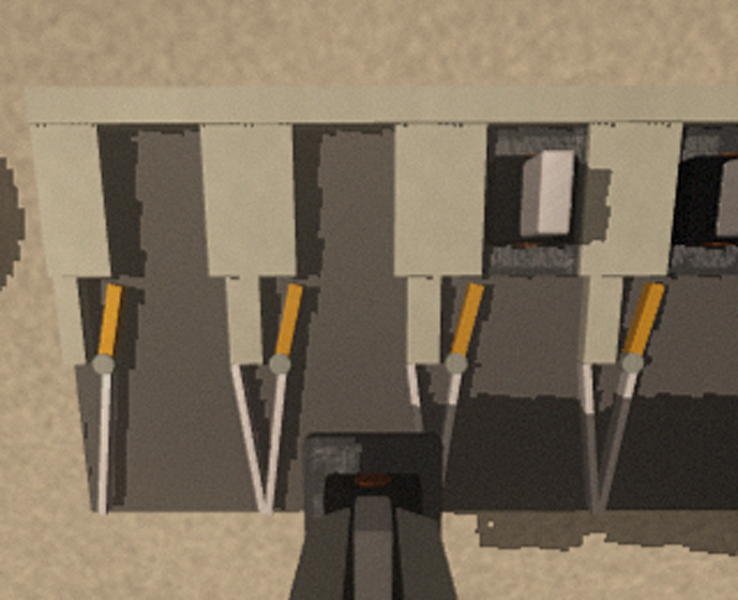

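Emit:
step_arm:
  commands: [0, -0.001, -0.01, 0, 0, 0, 0, 0.02, 0, 0, 0, 0, 0, 0, 0.02, 0, 0, 0, 0, 0, 0, 0.013, 0, 0, 0, 0, 0, 0, 0.005, 0, 0, 0, 0, 0, 0]

```text
clock: 28.92
eef_pos: [443.7, 272.4, 38.7]
eef_rot: [-1.25, 1.57, -2.694]
wrist_force: [0.6, -0.2, -0.9]
finger_gap: 9.7
```

Emit:
step_arm:
  commands: [0, 0, 0, 0, 0, 0, 0, 0, 0, 0, 0, 0, 0, 0]

```text
clock: 29.18
eef_pos: [444.2, 272.6, 39.8]
eef_rot: [1.927, 1.57, 0.483]
wrist_force: [0.7, 0.0, -0.9]
finger_gap: 9.7
```

Run:
```python
from h import *
dock(-60,33.8)
```

```text
dock [-59.8  34.9] z 39.8 yaw 7.26 tool dy,dz [-0.2  1.1] F [ 0.7  0.  -0.9] gap 9.7 t 29.175
```

Emit:
step_arm:
  commands: [0.002, 0, 0.001, 0, 0, 0, 0, 0, 0.015, 0, 0, 0, 0, 0, 0, 0.015, 0, 0, 0, 0, 0, 0, 0.012, 0, 0, 0, 0, 0]

```text
clock: 29.68
eef_pos: [484.8, 275.6, 36.5]
eef_rot: [-1.08, 1.566, -2.524]
wrist_force: [-5.2, -6.5, -1.4]
finger_gap: 9.6
```

Emit:
step_arm:
  commands: [0, 0.012, 0, 0, 0, 0, 0, 0, 0.012, 0, 0, 0, 0, 0, 0, 0.012, 0, 0, 0, 0, 0, 0, 0.01, 0, 0, 0, 0, 0, 0, 0.006, 0, 0, 0, 0, 0]

```text
clock: 30.3
eef_pos: [537.6, 282.6, 37.0]
eef_rot: [-0.541, 1.57, -1.986]
wrist_force: [-0.5, -0.3, -1.0]
finger_gap: 9.4
```

Emit:
step_arm:
  commands: [0, 0, 0, 0, 0, 0, 0]

```text
clock: 30.42
eef_pos: [537.5, 283.3, 37.2]
eef_rot: [2.333, 1.57, 0.889]
wrist_force: [-0.2, -0.2, -0.9]
finger_gap: 9.6
```

Run:
```python
from h import *
dock(37,33.8)
```

```text
dock [34.1 33.7] z 37.2 yaw 7.25 tool dy,dz [ 2.9 -0.1] F [-0.2 -0.2 -0.9] gap 9.6 t 30.425
```

Emit:
step_arm:
  commands: [0, 0.002, 0, 0, 0, 0, 0, 0, 0, 0, 0, 0, 0, 0]

```text
clock: 30.68
eef_pos: [539.3, 283.7, 37.3]
eef_rot: [2.14, 1.57, 0.696]
wrist_force: [-0.5, -0.9, -1.1]
finger_gap: 9.8
```

Emit:
step_arm:
  commands: [0, 0.002, 0, 0, 0, 0, 0, 0, 0, 0, 0, 0, 0, 0]

```text
clock: 30.92
eef_pos: [539.8, 283.7, 37.0]
eef_rot: [-1.464, 1.567, -2.908]
wrist_force: [-8.9, -1.3, 4.7]
finger_gap: 9.6
```

Emit:
step_arm:
  commands: [0, 0.001, 0, 0, 0, 0, 0, 0, 0, 0, 0, 0, 0, 0]

```text
clock: 31.18
eef_pos: [540.0, 283.8, 36.9]
eef_rot: [-1.444, 1.565, -2.888]
wrist_force: [-14.7, -2.4, 7.8]
finger_gap: 9.5
```

Emit:
step_arm:
  commands: [0, -0.002, 0, 0, 0, 0, 0.04, 0, 0, 0, 0, 0, 0, 0.04, 0, 0, 0, 0, 0, 0, 0.04, -0.02, 0, 0, 0, 0, 0, 0.04, -0.045, 0, 0, 0, 0, 0, 0.04]

```text
clock: 31.8
eef_pos: [539.7, 283.3, 102.6]
eef_rot: [-1.275, 1.568, -2.719]
wrist_force: [0.9, 0.1, 0.2]
finger_gap: 40.1
```

Emit:
step_arm:
  commands: [-0.03, -0.048, 0.017, 0, 0, 0, 0.04, 0, -0.048, 0.017, 0, 0, 0, 0.02, 0, 0, 0, 0, 0, 0, 0, 0, 0, 0, 0, 0, 0, 0, 0, 0, 0, 0, 0, 0, 0]

```text
clock: 32.42
eef_pos: [450.2, 238.2, 132.5]
eef_rot: [1.838, 1.57, 0.394]
wrist_force: [-0.3, 0.1, -0.9]
finger_gap: 3.2
```

Run:
```python
from h import *
dock(-60,0);P=pose()
im=snap('wrist','w12.png')
hsv=cv2.cvtColor(im,cv2.COLOR_RGB2HSV); m=cv2.inRange(hsv,(12,150,90),(28,255,255))
n,l,st,c=cv2.connectedComponentsWithStats(m)
a=np.radians(7.3);D=np.array([[np.cos(a),-np.sin(a)],[np.sin(a),np.cos(a)]])
for i in range(1,n):
    if st[i][4]<20: continue
    ys,xs=np.nonzero(l==i); q=(rays(np.c_[ys,xs],'wrist',20,P)-[508,245.5])@D
    r=cv2.minAreaRect(q.astype(np.float32)); vx,vy,*_=cv2.fitLine(q.astype(np.float32),2,0,.1,.1).ravel()
    print(st[i][4],q.mean(0).round(1),'x',q[:,0].min().round(),q[:,0].max().round(),'dir deg',np.degrees(np.arctan2(vy,vx)).round(1) if vx>0 else np.degrees(np.arctan2(-vy,-vx)).round(1))
for d in manip.find_in('cart_a','wrist'):
    print(round(d['score'],2),((ray(d['centre'],'wrist',30,P)[:2]-[508,245.5])@D).round(1))
# tab tops (bright) z=58
t=cv2.inRange(hsv,(0,0,150),(180,70,255)); 
g=manip.camera('top');print([(round(d['score'],2),((ray(d['centre'],'top',30)[:2]-[508,245.5])@D).round(1).tolist()) for d in manip.find_in('cart_a','top')], [(round(d['score'],2),np.round(d['centre']).tolist()) for d in manip.find_in('lamp_tip','top')])
```

```text
dock [-58.2   0.1] z 132.5 yaw 7.26 tool dy,dz [-1.8  0.1] F [-0.3  0.1 -0.9] gap 3.2 t 32.425
156 [ -4.  120.1] x -17.0 8.0 dir deg -14.2
147 [-3.8 54.1] x -16.0 8.0 dir deg -13.9
150 [ -3.6 -11.6] x -16.0 8.0 dir deg -13.1
193 [ -3.2 -76.7] x -16.0 9.0 dir deg -13.3
20 [-186.   -13.1] x -190.0 -182.0 dir deg 7.1
0.92 [37.3 32. ]
0.83 [ 36.8 -30.2]
0.75 [ 38.7 -98. ]
0.24 [  18.3 -217.7]
[(0.5, [41.5, 18.6]), (0.5, [26.5, -34.3]), (0.48, [32.6, -112.9])] [(0.48, [175.0, 246.0]), (0.44, [208.0, 205.0])]
```

Emit:
step_arm:
  commands: [0, 0.034, 0.035, 0, 0, 0, 0, 0, 0.034, 0.035, 0, 0, 0, 0, 0, 0.034, 0.035, 0, 0, 0, 0, 0, 0.034, 0.035, 0, 0, 0, 0, 0, 0.034, 0.035, 0, 0, 0, 0]

```text
clock: 33.3
eef_pos: [641.3, 84.6, 132.0]
eef_rot: [-1.906, 1.571, 2.933]
wrist_force: [-0.6, -0.2, 0.5]
finger_gap: 0.8
```

Emit:
step_arm:
  commands: [0.01, 0, 0, 0, 0, 0, 0, 0, 0, 0, 0, 0, 0, 0, 0, 0, 0, 0, 0, 0, 0]

```text
clock: 33.67
eef_pos: [639.6, 86.6, 122.4]
eef_rot: [-2.423, 1.571, 2.418]
wrist_force: [0.8, -0.1, 0.4]
finger_gap: 0.3
```

Run:
```python
from h import *
P=pose();print(P[0],manip.read_state()['finger_gap'])
a=manip.camera('wrist')
w=[d['centre'] for d in manip.find_in('lamp_tip','wrist')[:1]]
b=manip.camera('side');s=[d['centre'] for d in manip.find_in('lamp_tip','side')[:1]]
print(w,s)
if w:print('wrist at z132',ray(w[0],'wrist',132,P))
if w and s: print(tri([(w[0],'wrist',P),(s[0],'side',None)]))
```

```text
[639.56456289  86.6112389  122.4443433 ] 0.3241237687718856
[[246.5, 347.6]] [[177.1, 276.0]]
wrist at z132 [642.51896097  32.84633275 132.        ]
[641.67817008  29.48637427 124.87716612]
```

Emit:
step_arm:
  commands: [0, 0, 0.018, 0, 0, 0, 0, 0, 0, 0.018, 0, 0, 0, 0, 0, 0, 0.016, 0, 0, 0, 0, 0, 0, 0.014, 0, 0, 0, 0, 0, 0, 0.014, 0, 0, 0, 0]

```text
clock: 34.5
eef_pos: [650.2, 5.2, 122.0]
eef_rot: [-1.827, 1.57, 3.012]
wrist_force: [-0.4, 1.1, -0.9]
finger_gap: 0.4
```

Emit:
step_arm:
  commands: [0, 0, 0.009, 0, 0, 0, 0, 0, 0, 0.004, 0, 0, 0, 0, 0, 0, 0, 0, 0, 0, 0]

```text
clock: 34.88
eef_pos: [651.3, -3.6, 121.9]
eef_rot: [-2.918, 1.566, 1.922]
wrist_force: [-3.5, 18.0, 2.2]
finger_gap: 0.6
```

Run:
```python
from h import *
P=pose();print(P[0],manip.read_state()['wrist_force'])
b=manip.camera('side');print([d for d in manip.find_in('lamp_tip','side')[:2]])
```

```text
[651.33040093  -3.61731048 121.92624908] [-3.51775776 18.03350854  2.17796342]
[{'centre': [185.7, 281.0], 'score': 0.64}]
```

Emit:
step_arm:
  commands: [0, 0, -0.02, 0, 0, 0, 0, 0, 0, -0.03, 0, 0, 0, 0, -0.05, 0, 0, 0, 0, 0, 0, -0.05, 0, 0, 0, 0, 0, 0, -0.04, -0.04, -0.02, 0, 0, 0, 0]

```text
clock: 35.6
eef_pos: [603.8, 57.6, 263.4]
eef_rot: [0.89, 1.57, -0.555]
wrist_force: [-0.3, -0.3, 0.2]
finger_gap: 0.3
```

Emit:
step_arm:
  commands: [0, -0.05, -0.01, 0, 0, 0, 0, 0, -0.05, 0, 0, 0, 0, 0, 0, 0, 0, 0, 0, 0, 0, 0, 0, 0, 0, 0, 0, 0]

```text
clock: 36.1
eef_pos: [503.5, 55.2, 262.7]
eef_rot: [1.231, 1.57, -0.213]
wrist_force: [0.8, -0.0, 0.5]
finger_gap: 0.9
```

Run:
```python
from h import *
P=pose();print(P[0])
im=snap('wrist','w13.png')
a=np.radians(7.3);D=np.array([[np.cos(a),-np.sin(a)],[np.sin(a),np.cos(a)]])
w=[d['centre'] for d in manip.find_in('lamp_tip','wrist')[:1]]
for d in manip.find_in('cart_a','wrist'): print(round(d['score'],2),((ray(d['centre'],'wrist',30,P)[:2]-[508,245.5])@D).round(1))
for r in det('supply','wrist',50,P,1): print(*r)
hsv=cv2.cvtColor(im,cv2.COLOR_RGB2HSV); m=cv2.inRange(hsv,(12,150,90),(28,255,255))
n,l,st,c=cv2.connectedComponentsWithStats(m)
for i in range(1,n):
    if st[i][4]<15: continue
    ys,xs=np.nonzero(l==i); q=(rays(np.c_[ys,xs],'wrist',20,P)-[508,245.5])@D
    vx,vy,*_=cv2.fitLine(q.astype(np.float32),2,0,.1,.1).ravel(); print(st[i][4],q.mean(0).round(1),np.degrees(np.arctan(vy/vx)).round(1))
b=manip.camera('side');s=[d['centre'] for d in manip.find_in('lamp_tip','side')[:1]]
t=manip.camera('top');tt=[d['centre'] for d in manip.find_in('lamp_tip','top')[:1]]
print(w,s,tt)
if w: print('z135',ray(w[0],'wrist',135,P))
if w and s: print(tri([(w[0],'wrist',P),(s[0],'side',None)]))
for n in('objective','eyepiece','oil','dish','slidebox','mug','driver'): print(n,[(round(d['score'],2),np.round(d['centre']).tolist()) for d in manip.find_in(n,'top')[:1]])
```

```text
[503.46898223  55.22598942 262.6694276 ]
0.92 [  41.8 -104.8]
0.83 [36.  32.5]
0.83 [ 36.8 -32.5]
0.67 [149.8, 124.2] w [509.8, 236.2] rect [511.8, 233.0] [142.7, 264.6] 7.3
73 [-3.8 53.8] -13.4
72 [ -3.7 -12.1] -13.6
68 [ -3.8 -78. ] -12.9
71 [ -3.9 119.5] -14.8
17 [-305.   -20.5] -1.3
[[152.2, 185.1]] [[140.1, 217.4]] [[224.3, 175.5]]
z135 [530.25291314 137.18529322 135.        ]
[501.70450731 130.27461202 216.81393829]
objective []
eyepiece [(0.46, [142.0, 266.0])]
oil [(0.53, [178.0, 262.0])]
dish [(0.72, [156.0, 233.0])]
slidebox [(0.71, [149.0, 315.0])]
mug [(0.79, [212.0, 107.0])]
driver [(0.56, [175.0, 260.0])]
```

Run:
```python
from h import *
P=pose()
im=cv2.imread('pics/w13.png'); t=manip.camera('top');s=manip.camera('side'); s0=cv2.imread('pics/s0.png')[:,:,::-1]; t0=cv2.imread('pics/t0.png')[:,:,::-1]
for n,p in(('on',(647,-28,135)),('off',(642,32,133))):
    for cn,i in(('wrist',im),('side',s),('side0',s0),('top',t),('top0',t0)):
        r,c=np.round(proj(p,cn.strip('0'),P)).astype(int); print(n,cn,(r,c),i[max(r-1,0):r+2,c-1:c+2].mean().round() if 0<=r<384 and 0<=c<512 else None)
print('side patch diff vs start',np.abs(s[165:220,255:305].astype(int)-s0[165:220,255:305]).mean())
a=np.radians(7.3);D=np.array([[np.cos(a),-np.sin(a)],[np.sin(a),np.cos(a)]])
im2=manip.camera('wrist')
for d in manip.outline_of('cart_a','wrist')[:3]:
    ys,xs=np.nonzero(d['pixels']); q=(rays(np.c_[ys,xs],'wrist',16,P)-[508,245.5])@D
    print(round(d['score'],2),q.min(0).round(1),q.max(0).round(1),len(ys))
# expected tab tops (z=58) for each bay
for y in(-99,-33,33):
    w=D@[36.5,y]+[508,245.5]; r,c=np.round(proj((*w,58),'wrist',P)).astype(int); print('tabtop',y,(r,c),im2[r-2:r+3,c-2:c+3].mean(axis=(0,1)).round())
```

```text
on wrist (np.int64(51), np.int64(368)) 19.0
on side (np.int64(183), np.int64(281)) 21.0
on side0 (np.int64(183), np.int64(281)) 22.0
on top (np.int64(170), np.int64(270)) 50.0
on top0 (np.int64(170), np.int64(270)) 48.0
off wrist (np.int64(48), np.int64(304)) 66.0
off side (np.int64(174), np.int64(275)) 194.0
off side0 (np.int64(174), np.int64(275)) 197.0
off top (np.int64(172), np.int64(251)) 103.0
off top0 (np.int64(172), np.int64(251)) 97.0
side patch diff vs start 2.780121212121212
0.87 [  12.3 -116.4] [ 62.  -79.5] 964
0.86 [12.2 19. ] [61.9 62.9] 1061
0.72 [ 10.9 -48.9] [63.3 -7.8] 1052
tabtop -99 (np.int64(121), np.int64(190)) [141. 128. 116.]
tabtop -33 (np.int64(121), np.int64(137)) [140. 128. 116.]
tabtop 33 (np.int64(121), np.int64(84)) [155. 148. 134.]
```

```bash
python3 -c "
from h import *
print(manip.read_state()['clock']); print(manip.sign_off())"
```

```text
37.05
the job is handed in; nothing more can be done
None
```

The job is handed in at 37 s. I switched the lamp off and loaded the three cartridges present: the desk one into bay 0 and the two from the case into bays 1 and 2. Each was pushed against the end wall with about 15 N. Then I switched the lamp back on.

**Cartridges:** The last pictures show all three in place (base plates at dock x of about 12 to 62 mm). All four brass catches lie at the same rest angle, about 13 to 15°.

**Lamp:** The lever matches its starting picture, leaning to the on side, and the on push ended at a firm stop of 18 N. The final trained-network look for the lever tip pointed at the dock, so I judged the lever from the pixels instead. The off position was confirmed by picture only, as that push ended with no contact force.

**Not fully checked:**
- One final network reading put the bay 0 cartridge about 6 mm off in x and in y; its outline and tab-top pixels did not bear that out.
- The top camera did not find the objective at the end, and its oil and screwdriver hits were wrong. I did not re-check those three bystanders, but every move was planned well clear of them.

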